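# Mount the magnifier on its ball stand and lock it

## Robot

A 7-joint arm with a two-finger parallel gripper is mounted at the origin on a cart in front of the work surface, level with it; the furniture and walls round the work are solid. World frame = base frame: x ahead of the robot, y to its left, z up, the work surface at z = 0. Lengths are in m, angles in rad, forces in N, time in s.
With the tool pointing down it reaches from about 0.4 to 0.85 m from the base axis. Payload 4.5 kg.
Tool frame: the origin (TCP) lies at the very end of the fingers, on their centre line; the grasp point (between the pads) lies robot.grasp_offset behind it (robot.grasp_offset is the distance from the TCP to the grasp point, in m); z points along the fingers, y is the direction in which the jaws open and shut (so a half turn about z gives the same grasp; the last joint's range is limited). The gripper opens to 85 mm and grips with 20 to 120 N. Pads are 22 mm wide; open, the fingers measure 114 mm over their backs; the gripper's body (76 mm by 85 mm) begins 54 mm behind the grasp point. The pads swing forward as they close: fully open they stand 13 mm farther back than shut.
Start: joints at [1.146, 0.689, -0.195, 1.565, 0.157, 0.902, -0.215], TCP at [0.277, -0.56, 0.209] pointing down, gripper open.
Joint ranges: [-3.01, 3.01], [-0.46, 2.08], [-1.47, 1.51], [0.13, 2.56], [-1, 4.14], [0.04, 2.09], [-2.66, 2.66]. Speed limits (rad/s): [2.57, 2.57, 3.14, 3.14, 3.14, 3.14, 3.14].

## Interface

Orientations are given as a unit quaternion [x, y, z, w].
In Python, from cell import robot gives the robot as it stands.
- The arm moves only by the shell command python3 -m crank 'ROWS' [FORCE]. ROWS is JSON, a list of rows, each a list of 3 entries, a list of its own where there are three numbers: the shift along the tool's x, y, z in m, then the turn about the tool's z in degrees, then the finger opening in m, from 0 to 0.0854. A call has 1 to 20 rows; each row shifts and turns the commanded pose from where the row before left it, along the tool's axes as they then stand; what a row does not reach is not made up. A row lasts 1/12 s, in which the tool goes at most 41.7 mm and 7.16 degrees, less where a joint would pass 70% of its speed; a pose out of reach is approached as far as the arm can. A call is refused whole if a number of a shift passes 0.0417 or a number of a turn 7.16, either way. A call with a gripper value outside its range is refused whole. The fingers move at their own pace and stop on an object; FORCE is the grip in N (left out, the last holds). Time passes only in rows, so rows that do not move let the fingers close. It gives the time, the measured TCP pose, the force and the opening at its end, in the units of the state.
- robot.state(): the state, without advancing time (a new reading comes with each control period).
- robot.grab_frame(name): name is "scene" or "side" or "wrist"; returns (picture, depth): 420x560x3 uint8, red, green, blue; 420x560 float32, m along the optical axis (not along the pixel's ray), 0 where there is no reading.
- robot.camera_info(name): a dict with "K" (3x3 intrinsics, pixels), "world_to_cam" (4x4, takes a point from world to camera coordinates). Camera axes: x right, y down, z forward; pixel columns grow to the right and rows downward; lengths in m; the calibration is good to about 2 mm. A picture is of the moment at which its call begins: read the wrist's pose just before it. camera_info takes no time and is no camera call; for the wrist camera it gives the pose at the moment of the call.
- robot.hand_in(): hands the job in, once; it reports no verdict.
The state is a dict: "t": time; "q": joint angles; "qd": joint speeds; "effort": joint torques, N m; "eef_pos": TCP position; "ee_rot": TCP orientation; "ft_force": force on the tool from outside, world axes, zero at the start; "wrist_torque": the same for the moment, N m; "width": finger opening in m.
Only numpy, scipy, OpenCV 4.12 (cv2) and the standard library are available. Lean on these libraries where they do the work, as an engineer would, in place of code of your own. Each camera call takes 0.05 s, during which the arm holds its last target.

## Task

Mount the loose magnifier on the ball of its stand: raise its lock handle first, lower the coupler over the ball and press it gently but fully home so that its foot sits flush on the stand's plate, then press the handle fully down to lock it. Do not force anything, do not tip the magnifier over, and leave the other things on the table where they are.

Things in the scene. Friction and masses are not known exactly. Their poses are not given: they have to be found in the camera images.
- ball_stand: Fixed stand: white foot 100 mm across, post with a round seat plate (84 mm) and above it a steel ball, 24 mm across, on a thin neck. Origin: on the table straight below the ball. Ball top is 44 mm above the plate. The post is clamped at an unknown height, NOT reported: plate top anywhere from 45 to 65 mm, ball top 89 to 109 mm above the table; it does not give when pressed.
- head_grip (a point): Middle of the white coupler head of the loose magnifier (0.76 kg +-15 %), straight above the socket's centre and 36 mm above the underside of its foot flange. Head: 44 mm long (x), 34 wide (y: grip across here), top 53 mm above the underside. +x points to the lens, -x to the handle, z up. Any final yaw will do.
- flange_centre (a point): Centre of the underside of the magnifier's round foot flange (80 mm across, 5 thick), on which it stands at first; the 25.5 mm wide socket opens here. Home, it rests flush on the seat plate, the ball inside. A sprung jaw resists: from 15 mm before home the force on the tool changes by up to 19 N (its weight, 7 N, alone cannot pass it; part is sideways), at 5 mm it snaps past, then comes the hard stop.
- lens_centre (a point): Centre of the lens ring, 92 mm along +x from the head's middle; 68 mm across, its faces 41 and 51 mm above the flange's underside. Keep it clear of other things.
- handle_knob (a point): Middle of the knob at the end of the lock handle: a cylinder 14 mm thick, 20 mm long, lying along the head's y; pinch it from above. It spins freely and is 52 mm from the handle's pin. The pin is parallel to the head's y, at x -36 mm from the head's middle and 39 mm above the flange's underside. This point's axes turn with the handle.
- lock_handle (a joint): Lock handle angle, rad: 0 = fully down (locked; points level to -x), 0.9 = fully raised (knob swung up towards the head). It stays where left; 1 N at the knob raises it, 3 N pushes it down. Down, its toe bars the ball from the socket; if the magnifier is not fully home the toe strikes the ball and the handle stops 0.1 rad or more short of down.
- clear_cup: Bystander: clear plastic cup standing upright, 59 mm across, 66 tall. Origin: centre of its underside.
- tub: Bystander: clear round tub, 107 mm across, 55 tall. Origin: centre of its underside.
- suture_packet: Bystander: flat suture packet, 98x57x13 mm. Origin: centre of its underside.
- tape: Bystander: roll of white tape lying flat, 76 mm across, 19 high. Origin: centre of its underside.
- purple_vial: Bystander: small blood vial with a purple cap, lying, 75 mm long, 15 high. Origin: centre of its underside.
- small_vial: Bystander: small cryovial, lying, 48 mm long, 13 high. Origin: centre of its underside.
- forceps: Bystander: steel forceps lying flat, 104 mm long, 10 high. Origin: centre of its underside.
Mind the look-alikes: they are no part of the job. What is shaped like the ball_stand but green is not meant.

How it is judged:
By the outcome, as a careful person would: the job done as asked, in the order asked, and still so for the second after the job is handed in, with the robot touching nothing.
It also fails if it takes over 72 s, if anything falls off the work surface, if the arm or the gripper's body presses on something with over 40 N, if the wrist force passes 120 N, or if a joint passes its speed limit or range.

## Working session

There is one attempt and no reset: what is moved stays moved. The work goes in short steps, Python scripts to look and compute and a shell command to move; the robot and the scene stay as the last step left them, time stands still between calls to the robot, and variables do not carry over. Pictures are saved under pics/ and viewed, and the job is handed in when it is done.

```bash
ls; mkdir -p pics
python3 - <<'E'
from cell import robot
import cv2
s=robot.state();print(s); print(robot.grasp_offset)
for n in ("scene","side","wrist"):
    i=robot.camera_info(n);print(n,i)
    p,d=robot.grab_frame(n)
    cv2.imwrite(f"pics/{n}0.png",p[:,:,::-1])
    import numpy as np; np.save(f"pics/{n}0.npy",d)
E
```

```text
pics
{'t': 0.0, 'q': array([ 1.14580979,  0.69000272, -0.19452791,  1.5663841 ,  0.157295  ,
        0.90251033, -0.2151192 ]), 'qd': array([-8.72870405e-04, -2.26720901e-04,  1.09301506e-03, -7.47899641e-06,
       -1.62101171e-04,  1.05657930e-03,  1.77798764e-03]), 'effort': array([-1.15942798e-04, -5.39612997e+01, -1.26658984e+00, -1.58538294e+01,
        9.10782750e-03,  9.50809568e-03, -2.32733180e-05]), 'eef_pos': array([ 0.27642769, -0.55974569,  0.20856209]), 'ee_rot': array([ 9.73795247e-01,  2.27424498e-01, -2.79086748e-04, -9.14258427e-04]), 'ft_force': array([-0.58065082, -0.26058644, -0.59317376]), 'wrist_torque': array([-0.00978297, -0.03250659, -0.01765816]), 'width': 0.08558918252131315}
0.0187
scene {'K': array([[386.20480235,   0.        , 276.28121798],
       [  0.        , 386.20480235, 207.23568663],
       [  0.        ,   0.        ,   1.        ]]), 'world_to_cam': array([[-0.70101397, -0.71314284,  0.00259061,  0.30921613],
       [-0.49973172,  0.48863441, -0.71519551,  0.32346535],
       [ 0.5087707 , -0.50265665, -0.69891964,  0.7202315 ],
       [ 0.  
[... 206 characters left out ...]
     ]]), 'world_to_cam': array([[-0.99682321, -0.07951125, -0.00463027,  0.51516977],
       [-0.04424934,  0.60121175, -0.79786367,  0.118651  ],
       [ 0.06622291, -0.79512414, -0.60282015,  1.22618091],
       [ 0.        ,  0.        ,  0.        ,  1.        ]])}
wrist {'K': array([[374.32811534,   0.        , 280.88806772],
       [  0.        , 374.32811534, 208.05279708],
       [  0.        ,   0.        ,   1.        ]]), 'world_to_cam': array([[ 0.44372309, -0.89616292, -0.00135928, -0.62482628],
       [-0.86061753, -0.42654524,  0.27820248, -0.03774045],
       [-0.24989454, -0.12227504, -0.96052149,  0.37946134],
       [ 0.        ,  0.        ,  0.        ,  1.        ]])}
```

View pics/scene0.png

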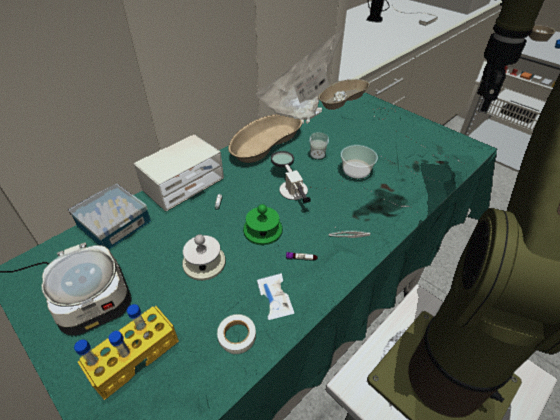

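View pics/side0.png

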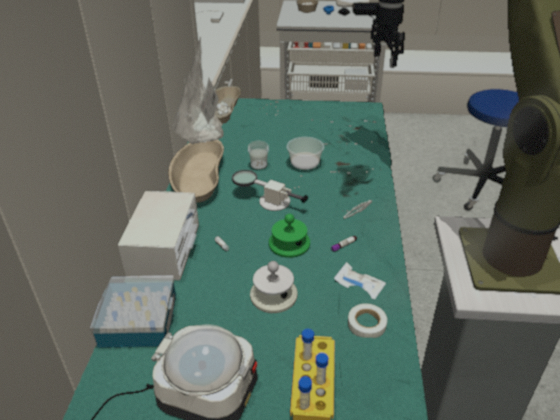

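View pics/wrist0.png

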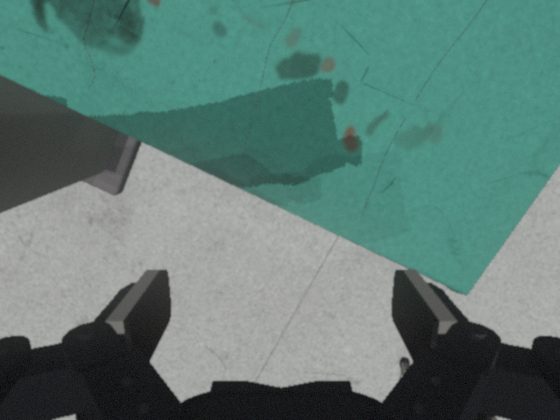

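The white stand is at scene (203,255) and side (273,285). The green look-alike is at scene (262,223) and side (290,235). The magnifier's head is at scene (292,183) and side (275,192), with its lens at side (245,178) and its knob at side (303,198). I'll enlarge these and compute positions.

```bash
cat > h.py <<'E'
import numpy as np, cv2
from cell import robot
def ray(info,u,v):
    K=info["K"];T=info["world_to_cam"];R=T[:3,:3];c=-R.T@T[:3,3]
    d=R.T@np.array([(u-K[0,2])/K[0,0],(v-K[1,2])/K[1,1],1.]);return c,d
def tri(obs):
    A=np.zeros((3,3));b=np.zeros(3)
    rs=[ray(*o) for o in obs]
    for c,d in rs:
        d=d/np.linalg.norm(d);P=np.eye(3)-np.outer(d,d);A+=P;b+=P@c
    x=np.linalg.solve(A,b)
    return x,[np.linalg.norm(np.cross(x-c,d/np.linalg.norm(d))) for c,d in rs]
def dep(info,u,v,z):
    c,d=ray(info,u,v);return c+d*z
def atz(info,u,v,z):
    c,d=ray(info,u,v);return c+d*(z-c[2])/d[2]
def crop(p,u,v,w,h,s,name):
    c=p[max(0,v-h):v+h,max(0,u-w):u+w];cv2.imwrite(name,cv2.resize(c,None,fx=s,fy=s,interpolation=cv2.INTER_CUBIC))
E
python3 - <<'E'
from h import *
a=cv2.imread("pics/scene0.png");b=cv2.imread("pics/side0.png")
# left scene right side ; magnifier & stand
def c(p,u,v,w,h,s): return cv2.resize(p[v-h:v+h,u-w:u+w],None,fx=s,fy=s,interpolation=cv2.INTER_CUBIC)
cv2.imwrite("pics/c0.png",np.vstack([np.hstack([c(a,290,178,33,28,6),c(b,270,188,45,28,4)[:0] if 0 else c(b,272,190,33,28,6)]),np.hstack([c(a,203,255,33,21,6),c(b,273,285,33,21,6)])]))
i=robot.camera_info("side");d=np.load("pics/side0.npy");j=robot.camera_info("scene");e=np.load("pics/scene0.npy")
for n,u,v in [("lens",245,178),("head",275,188),("knob",303,198),("ball",273,268),("plate",273,284),("green",290,217)]:
    print(n,dep(i,u,v,d[v,u]).round(3))
for n,u,v in [("lens",283,159),("head",291,176),("knob",305,199),("ball",201,239),("green",262,210)]:
    print(n,dep(j,u,v,e[v,u]).round(3))
E
```

```text
lens [ 0.643 -0.223  0.048]
head [ 0.558 -0.172  0.056]
knob [ 0.485 -0.142  0.049]
ball [0.53  0.159 0.089]
plate [0.53  0.169 0.054]
green [ 0.508 -0.018  0.084]
lens [ 0.642 -0.225  0.047]
head [ 0.569 -0.183  0.05 ]
knob [ 0.483 -0.146  0.045]
ball [0.524 0.151 0.092]
green [ 0.503 -0.013  0.083]
```

View pics/c0.png

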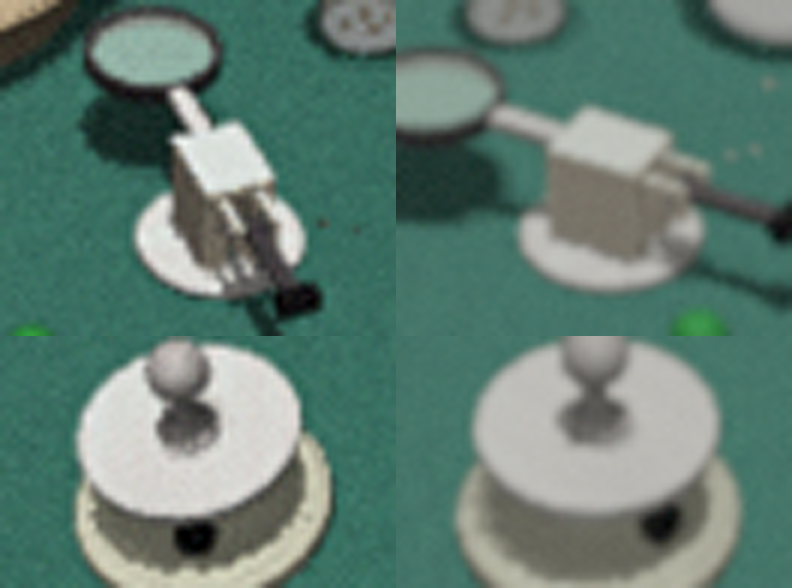

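Run:
```python
from h import *
from scipy.spatial.transform import Rotation as R
s=robot.state();i=robot.camera_info("wrist");T=i["world_to_cam"];c=-T[:3,:3].T@T[:3,3]
Q=R.from_quat(s["ee_rot"]).as_matrix()
print("cam in tool",Q.T@(c-s["eef_pos"])," axis",Q.T@T[2,:3]); print("tool x,y",Q[:,0],Q[:,1])
print("shift to (.52,-.19,.30) in tool", Q.T@(np.array([.50,-.15,.30])-s["eef_pos"]))
a=robot.camera_info("scene");b=robot.camera_info("side")
for n,p,q in [("ball",(170+180/6,234+373/6),(240+198/6,264+350/6))]: pass
A=lambda x,y:(a,257+x/6,150+y/6); B=lambda x,y:(b,239+x/6,162+y/6)
print("headtop",tri([A(223,160),B(610-396,143)]))
print("knob",tri([A(300,300),B(790-396,222)]))
A2=lambda x,y:(a,170+x/6,234+(y-336)/6); B2=lambda x,y:(b,240+x/6,264+(y-336)/6)
print("plate",tri([A2(190,430),B2(596-396,427)]))
```

```text
cam in tool [ 0.06994596  0.00060936 -0.1654883 ]  axis [-2.78092353e-01  5.28351184e-04  9.60554196e-01]
tool x,y [ 8.96563517e-01  4.42915173e-01 -9.37283909e-05] [ 0.44291463 -0.89656272 -0.00138342]
shift to (.52,-.19,.30) in tool [ 0.3819088  -0.26867934 -0.09090107]
headtop (array([ 0.56033478, -0.18606327,  0.0518099 ]), [np.float64(0.0004127563779155754), np.float64(0.0004127563779154065)])
knob (array([ 0.48086866, -0.15205673,  0.03902134]), [np.float64(4.9610908842782575e-05), np.float64(4.961090884258655e-05)])
plate (array([0.53074863, 0.15051343, 0.04917394]), [np.float64(9.740555646127064e-05), np.float64(9.740555646141989e-05)])
```

```bash
python3 -m crank '[[[0.0,0,-0.03],0,0.085],[[0.02,-0.014,-0.03],0,0.085],[[0.027,-0.019,-0.015],0,0.085],[[0.027,-0.019,-0.01],0,0.085],[[0.027,-0.019,0],0,0.085],[[0.027,-0.019,0],0,0.085],[[0.027,-0.019,0],0,0.085],[[0.027,-0.019,0],0,0.085],[[0.027,-0.019,0],0,0.085],[[0.027,-0.019,0],0,0.085],[[0.027,-0.019,0],0,0.085],[[0.027,-0.019,0],0,0.085],[[0.027,-0.019,0],0,0.085],[[0.027,-0.019,0],0,0.085],[[0.015,-0.01,0],0,0.085]]' 20
python3 -m crank '[[[0,0,0],7,0.085],[[0,0,0],7,0.085],[[0,0,0],7,0.085],[[0,0,0],7,0.085],[[0,0,0],7,0.085],[[0,0,0],7,0.085],[[0,0,0],7,0.085],[[0,0,0],2,0.085],[[0,0,0],0,0.085]]'
python3 - <<'E'
from h import *
from scipy.spatial.transform import Rotation as R
s=robot.state();print(s["eef_pos"],R.from_quat(s["ee_rot"]).as_matrix().round(3))
i=robot.camera_info("wrist");p,d=robot.grab_frame("wrist")
np.savez("pics/w1.npz",K=i["K"],world_to_cam=i["world_to_cam"],d=d)
cv2.imwrite("pics/w1.png",p[:,:,::-1])
E
```

```text
t: 1.4
eef_pos: [0.4888, -0.1707, 0.2944]
ee_rot: [0.973, 0.23, 0.001, -0.001]
ft_force: [-0.5, -0.1, 0.6]
width: 0.0848
t: 2.15
eef_pos: [0.4869, -0.1752, 0.2942]
ee_rot: [0.977, -0.214, -0.0, 0.0]
ft_force: [1.2, -1.3, 0.3]
width: 0.0851
[ 0.48688393 -0.1752319   0.29418206] [[ 0.908 -0.419 -0.001]
 [-0.419 -0.908 -0.   ]
 [-0.001  0.    -1.   ]]
```

View pics/w1.png

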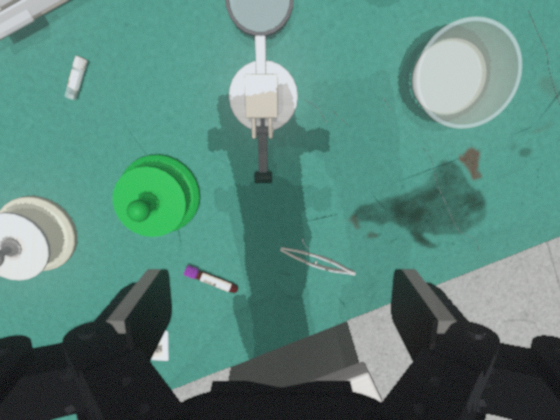

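The wrist view shows the head top near (261,92), the knob near (263,177) and the white stand at the left edge, with the handle down. I'll take an enlarged crop and triangulate.

Run:
```python
from h import *
p=cv2.imread("pics/w1.png")
cv2.imwrite("pics/w1c.png",cv2.resize(p[0:200,215:315],None,fx=4,fy=3,interpolation=cv2.INTER_CUBIC))
```

```text
(no output)
```

View pics/w1c.png

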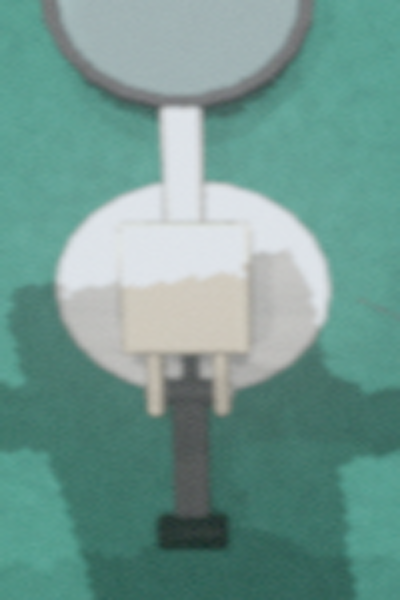

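```bash
cat >> h.py <<'E'
class N(dict): pass
def ld(f):
    z=np.load(f);return {k:z[k] for k in z.files}
E
python3 - <<'E'
from h import *
i=ld("pics/w1.npz")
a=robot.camera_info("scene");b=robot.camera_info("side")
h=atz(i,261,95.5,.053);k=atz(i,263.3,177,.044)
k2=atz(i,263.3,177,.039)
print(h,k,k2, np.degrees(np.arctan2(*(h-k2)[1::-1])), np.linalg.norm((h-k2)[:2]))
print("arm",atz(i,260.3,40,.047))
for c in [(245,74),(277,74),(245,117),(277,117)]: print(atz(i,*c,.053))
print("3view head",tri([(i,261,95.5),(a,257+223/6,150+160/6),(b,239+214/6,162+143/6)]))
print("3view knob",tri([(i,263.3,177),(a,307,200),(b,304.7,199)]))
E
```

```text
[ 0.56301321 -0.18885041  0.053     ] [ 0.48269937 -0.15285709  0.044     ] [ 0.48188036 -0.1522251   0.039     ] -24.29555301215393 0.08901659158347995
arm [ 0.61219909 -0.21123376  0.047     ]
[ 0.58889708 -0.18305349  0.053     ]
[ 0.57520381 -0.21284156  0.053     ]
[ 0.55044537 -0.16411685  0.053     ]
[ 0.53632245 -0.19482805  0.053     ]
3view head (array([ 0.56198093, -0.18856257,  0.04970466]), [np.float64(0.0011414889138862943), np.float64(0.0008226788944309841), np.float64(0.0013615841029934704)])
3view knob (array([ 0.48124776, -0.15232349,  0.03866063]), [np.float64(0.0005892854928693094), np.float64(0.0001562672834199524), np.float64(0.000464851663849431)])
```

```bash
python3 -m crank '[[[-0.0075,-0.0095,0.02],0,0.05],[[-0.007,-0.009,0.03],0,0.05],[[0,0,0.03],0,0.05],[[0,0,0.03],0,0.05],[[0,0,0.03],0,0.05],[[0,0,0.03],0,0.05],[[0,0,0.02],0,0.05],[[0,0,0.01],0,0.05],[[0,0,0],0,0.05],[[0,0,0],0,0.05],[[0,0,0],0,0.05]]'
python3 - <<'E'
from h import *
from scipy.spatial.transform import Rotation as R
s=robot.state();Q=R.from_quat(s["ee_rot"]).as_matrix();print(s["eef_pos"],Q[:,:2].T.round(4))
print(Q.T@(np.array([.4815,-.1523,.023])-s["eef_pos"]))
p,d=robot.grab_frame("wrist");cv2.imwrite("pics/w2.png",p[:,:,::-1])
E
```

```text
t: 3.12
eef_pos: [0.4827, -0.1529, 0.0956]
ee_rot: [0.977, -0.214, 0.001, 0.0]
ft_force: [-0.1, -0.3, 0.1]
width: 0.0498
[ 0.48270022 -0.15290038  0.0955665 ] [[ 9.085e-01 -4.179e-01  2.400e-03]
 [-4.179e-01 -9.085e-01 -5.000e-04]]
[-1.51643730e-03 -8.29092093e-06  7.25630646e-02]
```

View pics/w2.png

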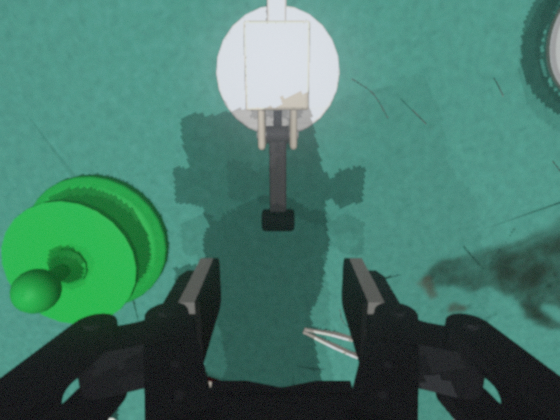

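Knob at (278,220), roughly centred between the fingers (mid about 281), with the green stand clear to the left. Descending.

```bash
python3 -m crank '[[[-0.0015,-0.001,0.02],0,0.05],[[0,0,0.02],0,0.05],[[0,0,0.015],0,0.05],[[0,0,0.01],0,0.05],[[0,0,0.007],0,0.05],[[0,0,0],0,0.05],[[0,0,0],0,0.035],[[0,0,0],0,0.03]]'
python3 - <<'E'
from h import *
s=robot.state();print(s["eef_pos"],s["ft_force"])
p,d=robot.grab_frame("wrist");cv2.imwrite("pics/w3.png",p[:,:,::-1])
E
```

```text
t: 3.83
eef_pos: [0.4814, -0.1513, 0.0232]
ee_rot: [0.977, -0.214, 0.001, 0.0]
ft_force: [0.2, 0.6, 0.6]
width: 0.0303
[ 0.48135601 -0.15129073  0.02320937] [0.16954711 0.55410706 0.56446653]
```

View pics/w3.png

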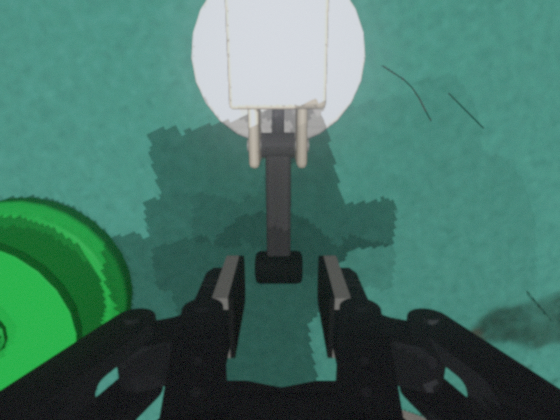

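Knob centred at (278,267), and the grasp point projects to row 270. Pinching gently.

```bash
python3 -m crank '[[[0,0,0],0,0.024],[[0,0,0],0,0.02],[[0,0,0],0,0.017],[[0,0,0],0,0.015],[[0,0,0],0,0.015],[[0,0,0],0,0.015]]' 20
python3 - <<'E'
from h import *
s=robot.state();print(s["eef_pos"],s["ft_force"])
p,d=robot.grab_frame("wrist");cv2.imwrite("pics/w4.png",p[:,:,::-1])
# arc in tool (x,z-down) from current
import math
pr=(0,0)
for k in range(1,17):
    t=0.9*k/16
    x=52*(1-math.cos(t));z=-52*math.sin(t)
    print(k,round(x-pr[0],2),round(z-pr[1],2));pr=(x,z)
E
```

```text
t: 4.38
eef_pos: [0.4812, -0.1509, 0.0226]
ee_rot: [0.977, -0.214, 0.001, -0.0]
ft_force: [0.9, 1.1, 2.1]
width: 0.0176
[ 0.48123898 -0.15089252  0.02261849] [0.94343505 1.10720084 2.08884102]
1 0.08 -2.92
2 0.25 -2.91
3 0.41 -2.9
4 0.57 -2.87
5 0.73 -2.83
6 0.89 -2.79
7 1.05 -2.73
8 1.2 -2.67
9 1.35 -2.6
10 1.49 -2.52
11 1.63 -2.43
12 1.76 -2.33
13 1.89 -2.23
14 2.01 -2.12
15 2.13 -2.0
16 2.24 -1.88
```

View pics/w4.png

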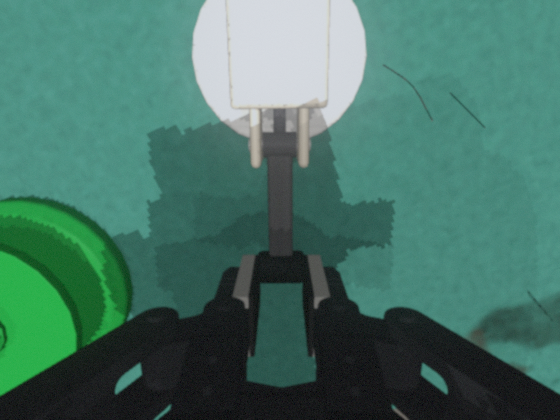

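The knob is held between the pads at (280,267). I'll raise it along the arc.

```bash
python3 -m crank '[[[0.0001,0,-0.0029],0,0.015],[[0.0003,0,-0.0029],0,0.015],[[0.0004,0,-0.0029],0,0.015],[[0.0006,0,-0.0029],0,0.015],[[0.0007,0,-0.0028],0,0.015],[[0.0009,0,-0.0028],0,0.015],[[0.001,0,-0.0027],0,0.015],[[0.0012,0,-0.0027],0,0.015]]'
python3 -m crank '[[[0.0014,0,-0.0026],0,0.015],[[0.0015,0,-0.0025],0,0.015],[[0.0016,0,-0.0024],0,0.015],[[0.0018,0,-0.0023],0,0.015],[[0.0019,0,-0.0022],0,0.015],[[0.002,0,-0.0021],0,0.015],[[0.0021,0,-0.002],0,0.015],[[0.0018,0,-0.0016],0,0.015],[[0,0,0],0,0.015]]'
python3 - <<'E'
from h import *
s=robot.state();print(s["eef_pos"],s["ft_force"])
for n in("wrist","side"):
    p,d=robot.grab_frame(n);cv2.imwrite("pics/%s5.png"%n,p[:,:,::-1])
    if n=="side": crop(p[:,:,::-1],275,190,45,35,8,"pics/s5c.png")
E
```

```text
t: 5.1
eef_pos: [0.4855, -0.1533, 0.0453]
ee_rot: [0.977, -0.214, 0.0, 0.0]
ft_force: [1.2, -0.1, -1.5]
width: 0.0173
t: 5.85
eef_pos: [0.4986, -0.1593, 0.063]
ee_rot: [0.977, -0.214, 0.0, 0.0]
ft_force: [0.4, 0.0, 0.4]
width: 0.0173
[ 0.49858399 -0.15932439  0.06298051] [0.37915021 0.0197644  0.37418182]
```

View pics/wrist5.png

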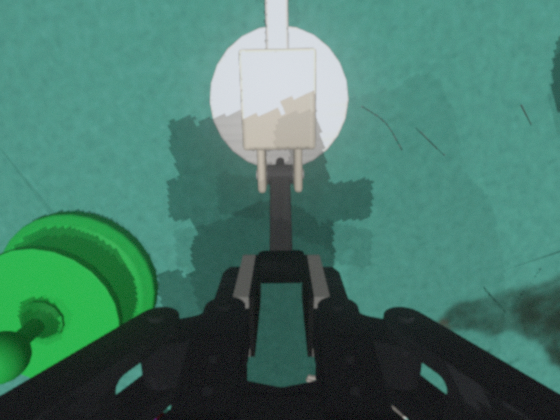

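View pics/s5c.png

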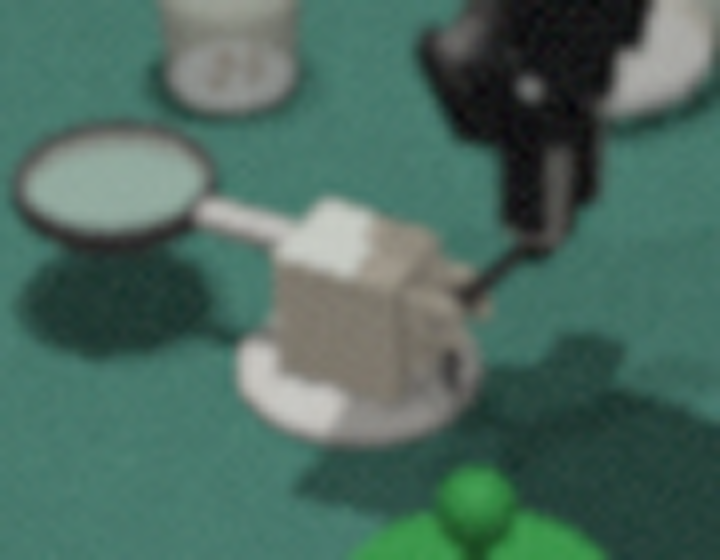

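Handle is up at about 0.89 rad. I'll make a small extra nudge to the stop, checking force.

```bash
python3 -m crank '[[[0.0008,0,-0.0006],0,0.015],[[0.0008,0,-0.0006],0,0.015],[[0,0,0],0,0.015]]'
```

```text
t: 6.2
eef_pos: [0.4992, -0.1597, 0.0637]
ee_rot: [0.977, -0.214, -0.001, 0.0]
ft_force: [-0.4, 0.5, -1.9]
width: 0.0173
```

```bash
python3 -m crank '[[[0,0,0],0,0.022],[[0,0,0],0,0.03],[[0,0,0],0,0.036],[[0,0,0],0,0.04],[[0,0,-0.01],0,0.04],[[0,0,-0.025],0,0.06],[[0,0,-0.03],0,0.06],[[0,0,-0.03],0,0.06],[[0.01,0,-0.02],0,0.06],[[0.02,0,0],0,0.06],[[0.02,0,0],0,0.06],[[0.01,0,0],0,0.06],[[0,0,0],0,0.06],[[0,0,0],0,0.06]]'
python3 - <<'E'
from h import *
from scipy.spatial.transform import Rotation as R
s=robot.state();Q=R.from_quat(s["ee_rot"]).as_matrix();print(s["eef_pos"],Q[:,:2].T.round(4))
i=robot.camera_info("wrist");p,d=robot.grab_frame("wrist");cv2.imwrite("pics/w6.png",p[:,:,::-1])
np.savez("pics/w6.npz",K=i["K"],world_to_cam=i["world_to_cam"],d=d)
E
```

```text
t: 7.37
eef_pos: [0.5538, -0.1848, 0.1792]
ee_rot: [0.977, -0.214, -0.0, 0.0]
ft_force: [-0.7, -0.3, 0.6]
width: 0.06
[ 0.55375728 -0.18482387  0.17920978] [[ 9.083e-01 -4.183e-01 -3.000e-04]
 [-4.183e-01 -9.083e-01  1.000e-04]]
```

View pics/w6.png

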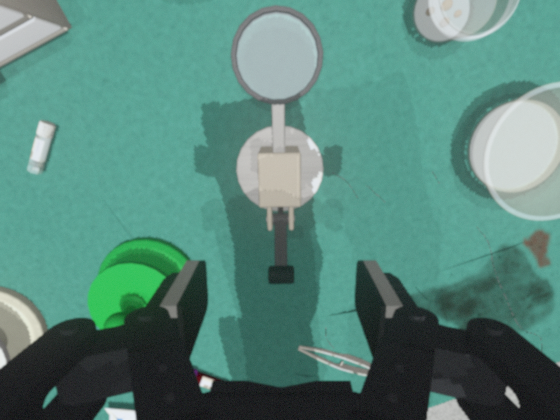

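Run:
```python
from h import *
p=cv2.imread("pics/w6.png")
cv2.imwrite("pics/w6c.png",cv2.resize(p[130:300,220:340],None,fx=5,fy=3.5,interpolation=cv2.INTER_CUBIC))
```

```text
(no output)
```

View pics/w6c.png

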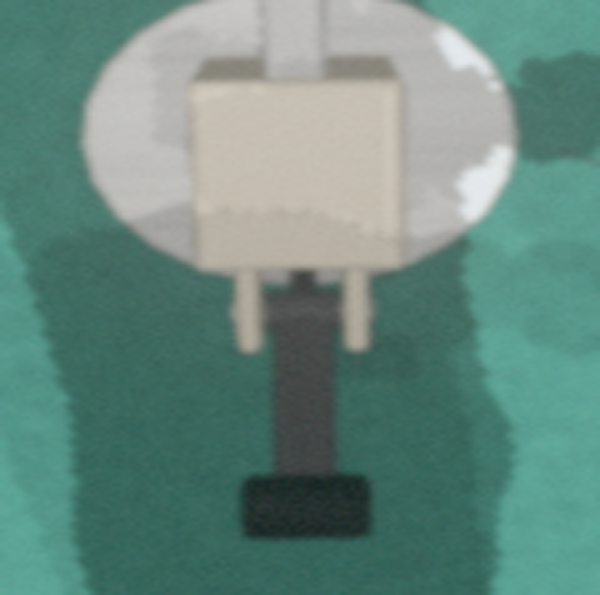

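Run:
```python
from h import *
i=ld("pics/w6.npz")
h=atz(i,279.5,180,.053);k=atz(i,281.2,275,.080)
print(h,k,np.linalg.norm((h-k)[:2]),np.degrees(np.arctan2(*(h-k)[1::-1])))
for z in (.06,.07):print(np.linalg.norm((h-atz(i,281.2,275,z))[:2]))
l=atz(i,277.5,55,.046);print("lens",l,np.degrees(np.arctan2(*(l-h)[1::-1])),np.linalg.norm((l-h)[:2]))
d=i["d"];print("knob depth pt",dep(i,281,275,np.median(d[272:278,278:285])))
Q=np.array([[.9083,-.4183],[-.4183,-.9083]])
for t in (h,): print(Q@(t[:2]-np.array([.55376,-.18482])))
```

```text
[ 0.56237679 -0.18873084  0.053     ] [ 0.49870132 -0.16092245  0.08      ] 0.06948288626037244 -23.591887295713608
0.0793533297676362
0.07441807622914307
lens [ 0.64759219 -0.22633458  0.046     ] -23.810844881281312 0.09314347103302681
knob depth pt [ 0.50195698 -0.16223644  0.08710513]
[ 9.46253710e-03 -5.21830228e-05]
```

Handle is up (knob 69 mm from head centre; 68 expected). Head at (0.5624,-0.1887). Descending around the head.

```bash
python3 -m crank '[[[0.0095,0,0.01],-0.9,0.06],[[0,0,0.03],0,0.06],[[0,0,0.03],0,0.06],[[0,0,0.02],0,0.06],[[0,0,0.02],0,0.06],[[0,0,0.02],0,0.06],[[0,0,0.015],0,0.06],[[0,0,0.012],0,0.06],[[0,0,0.005],0,0.06],[[0,0,0],0,0.06]]'
python3 - <<'E'
from h import *
s=robot.state();print(s["eef_pos"],s["ft_force"])
p,d=robot.grab_frame("wrist");cv2.imwrite("pics/w7.png",p[:,:,::-1])
E
```

```text
t: 8.25
eef_pos: [0.5619, -0.1885, 0.0156]
ee_rot: [0.979, -0.206, -0.001, -0.0]
ft_force: [-0.3, -0.2, 0.2]
width: 0.06
[ 0.56188701 -0.18847096  0.01558811] [-0.32778498 -0.23216436  0.17237121]
```

View pics/w7.png

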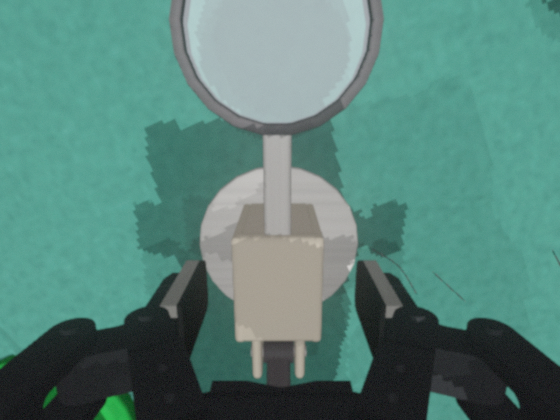

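Head is centred between the fingers at columns 233–323. Gripping.

```bash
python3 -m crank '[[[0,0,-0.002],0,0.05],[[0,0,0],0,0.042],[[0,0,0],0,0.037],[[0,0,0],0,0.034],[[0,0,0],0,0.03],[[0,0,0],0,0.03],[[0,0,0],0,0.03],[[0,0,0],0,0.03]]' 60
python3 -m crank '[[[0,0,-0.003],0,0.03],[[0,0,-0.01],0,0.03],[[0,0,-0.02],0,0.03],[[0,0,-0.03],0,0.03],[[0,0,-0.03],0,0.03],[[0,0,-0.03],0,0.03],[[0,0,-0.02],0,0.03],[[0,0,-0.01],0,0.03],[[0,0,0],0,0.03],[[0,0,0],0,0.03]]' 70
python3 - <<'E'
from h import *
s=robot.state();print(s["eef_pos"],s["ft_force"],s["wrist_torque"])
for n in("wrist","side"):
    p,d=robot.grab_frame(n);cv2.imwrite("pics/%s8.png"%n,p[:,:,::-1])
    if n=="side": crop(p[:,:,::-1],270,200,70,60,5,"pics/s8c.png"); crop(p[:,:,::-1],274,285,33,30,10,"pics/s8b.png")
p,d=robot.grab_frame("scene");cv2.imwrite("pics/scene8.png",p[:,:,::-1]);crop(p[:,:,::-1],203,252,33,30,10,"pics/sc8b.png")
E
```

```text
t: 8.97
eef_pos: [0.5639, -0.1883, 0.0202]
ee_rot: [0.979, -0.206, 0.001, -0.0]
ft_force: [-0.5, 2.1, 5.8]
width: 0.032
t: 9.8
eef_pos: [0.5617, -0.1886, 0.1711]
ee_rot: [0.978, -0.206, -0.001, 0.0]
ft_force: [-1.3, 1.0, -10.1]
width: 0.0318
[ 0.56167826 -0.18864699  0.1710578 ] [ -1.2917067    1.03881482 -10.13449165] [0.03286032 0.01933493 0.01685071]
```

View pics/wrist8.png

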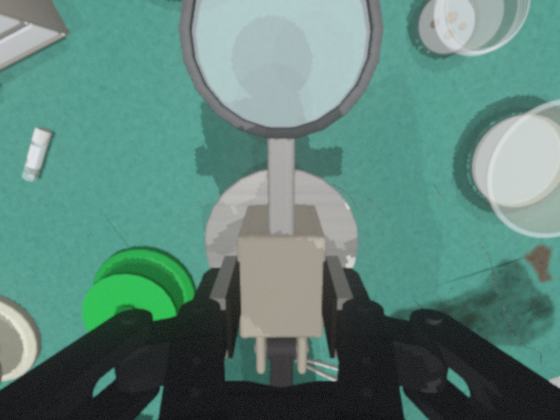

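View pics/s8c.png

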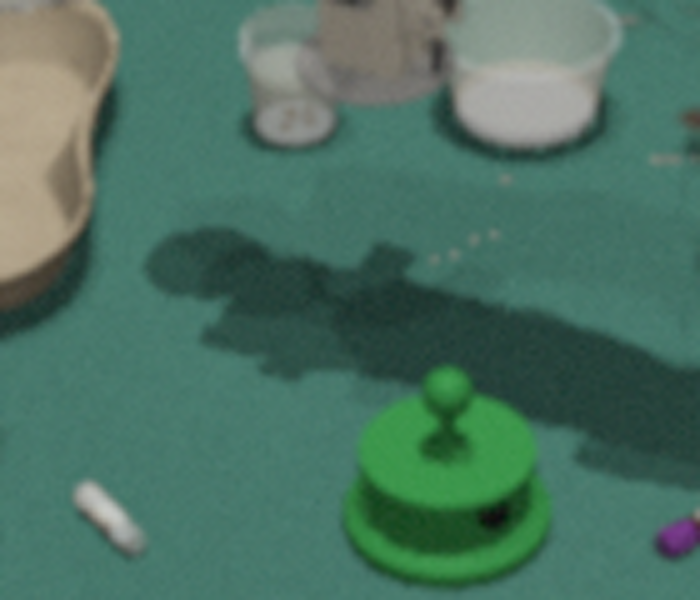

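View pics/s8b.png

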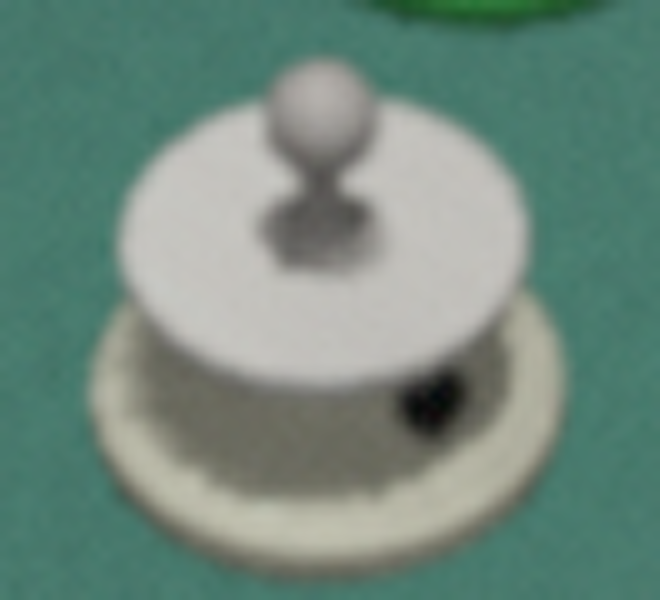

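View pics/sc8b.png

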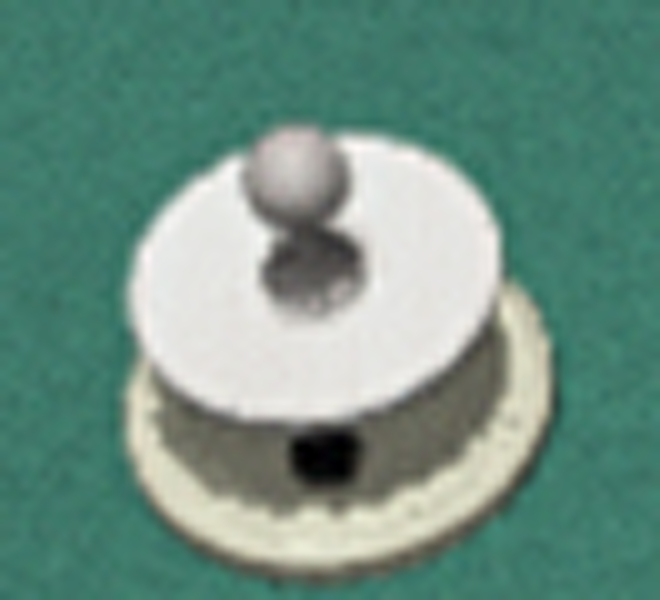

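White stand confirmed in the crops: the ball on a pale plate, with green only at the top edge. The magnifier is lifted and upright, with the head unchanged in the gripper. Triangulating the ball.

Run:
```python
from h import *
a=robot.camera_info("scene");b=robot.camera_info("side")
f=lambda i,u0,v0,x,y,s=10:(i,u0+(x+.5)/s-.5,v0+(y+.5)/s-.5)
print("ball",tri([f(a,170,222,297,176),f(b,241,255,321,117)]))
print("plate",tri([f(a,170,222,315,276),f(b,241,255,323,240)]))
```

```text
ball (array([0.53131949, 0.15070372, 0.0857096 ]), [np.float64(0.0003557770696351813), np.float64(0.0003557770696351783)])
plate (array([0.53152353, 0.15129406, 0.05137918]), [np.float64(0.0003344288510093031), np.float64(0.0003344288510093258)])
```

Run:
```python
from h import *
i=robot.camera_info("side");d=np.load("pics/side0.npy")
v,u=np.mgrid[180:330,90:230];z=d[180:330,90:230]
P=np.array([dep(i,a,b,c) for a,b,c in zip(u.ravel(),v.ravel(),z.ravel())])
m=(P[:,2]>.03)&(P[:,1]>-.05)&(P[:,1]<.3)
print(P[m].min(0),P[m].max(0))
for y in np.arange(-.05,.3,.05):
    q=P[m&(P[:,1]>y)&(P[:,1]<y+.05)]
    if len(q):print(y.round(2),q[:,0].min().round(3),q[:,2].max().round(3))
from scipy.spatial.transform import Rotation as R
s=robot.state();Q=R.from_quat(s["ee_rot"]).as_matrix();print(Q[:,:2].T,s["q"][6])
st=np.array([.5314,.151,0])
for off in((.04,-.12),(.04,.12)):
    t=st-Q[:,0]*off[0]-Q[:,1]*off[1];print(t,Q.T@(t-s["eef_pos"]))
print(Q.T@(st-s["eef_pos"]))
```

```text
[ 0.72498329 -0.04995964  0.03000327] [0.8696018  0.29999342 0.28828117]
-0.05 0.731 0.179
0.0 0.73 0.212
0.05 0.74 0.246
0.1 0.741 0.278
0.15 0.736 0.288
0.2 0.725 0.218
0.25 0.725 0.139
[[ 9.14937593e-01 -4.03569339e-01 -4.58147092e-03]
 [-4.03570361e-01 -9.14948313e-01  7.40333657e-04]] -1.7515547845666042
[4.46374053e-01 5.73489760e-02 2.72098876e-04] [-0.20331368 -0.17858652  0.17031304]
[5.43230940e-01 2.76936571e-01 9.44187979e-05] [-0.20331368 -0.41858652  0.17031304]
[-0.16331368 -0.29858652  0.17031304]
```

```bash
python3 -m crank '[[[0,0,-0.005],-3,0.03],[[-0.01,-0.01,0],-6,0.03],[[-0.02,-0.02,0],-6,0.03],[[-0.02,-0.025,0],-5,0.03],[[-0.02,-0.025,0],-2,0.03],[[-0.01,-0.015,0],0,0.03],[[0,0,0],0,0.03],[[0,0,0],0,0.03]]'
python3 - <<'E'
from h import *
from scipy.spatial.transform import Rotation as R
s=robot.state();Q=R.from_quat(s["ee_rot"]).as_matrix();print(s["eef_pos"],Q[:,:2].T,s["q"][6])
st=np.array([.5314,.151,0])
for off in((.04,-.12),(.04,.12)):
    t=st-Q[:,0]*off[0]-Q[:,1]*off[1];print(t,Q.T@(t-s["eef_pos"]))
E
```

```text
t: 10.62
eef_pos: [0.498, -0.0809, 0.176]
ee_rot: [1.0, -0.015, -0.001, -0.0]
ft_force: [1.6, -0.4, -8.4]
width: 0.0322
[ 0.49802715 -0.08087519  0.17602358] [[ 9.99575901e-01 -2.90285844e-02 -2.31482873e-03]
 [-2.90297444e-02 -9.99578438e-01 -4.69094690e-04]] -1.6403254347205192
[4.87933395e-01 3.22117308e-02 3.63017863e-05] [-0.01296485 -0.11266367  0.17607063]
[4.94900533e-01 2.72110556e-01 1.48884512e-04] [-0.01296485 -0.35266367  0.17607063]
```

```bash
python3 -m crank '[[[-0.003,-0.01,0],0,0.03],[[-0.005,-0.02,0],0,0.03],[[-0.005,-0.025,0],0,0.03],[[0,-0.025,0],0,0.03],[[0,-0.02,0],0,0.03],[[0,-0.0125,0],0,0.03],[[0,0,0],0,0.03],[[0,0,0],0,0.03],[[0,0,0],0,0.03]]'
python3 - <<'E'
from h import *
s=robot.state();i=robot.camera_info("wrist");p,d=robot.grab_frame("wrist");cv2.imwrite("pics/w9.png",p[:,:,::-1])
np.savez("pics/w9.npz",K=i["K"],world_to_cam=i["world_to_cam"],d=d,eef=s["eef_pos"],rot=s["ee_rot"])
E
python3 -m crank '[[[0,-0.01,0],0,0.03],[[0,-0.02,0],0,0.03],[[0,-0.03,0],0,0.03],[[0,-0.03,0],0,0.03],[[0,-0.03,0],0,0.03],[[0,-0.03,0],0,0.03],[[0,-0.03,0],0,0.03],[[0,-0.03,0],0,0.03],[[0,-0.02,0],0,0.03],[[0,-0.01,0],0,0.03],[[0,0,0],0,0.03],[[0,0,0],0,0.03],[[0,0,0],0,0.03]]'
python3 - <<'E'
from h import *
s=robot.state();i=robot.camera_info("wrist");p,d=robot.grab_frame("wrist");cv2.imwrite("pics/w10.png",p[:,:,::-1])
np.savez("pics/w10.npz",K=i["K"],world_to_cam=i["world_to_cam"],d=d,eef=s["eef_pos"],rot=s["ee_rot"]);print(s["eef_pos"])
E
```

```text
t: 11.37
eef_pos: [0.4898, 0.0294, 0.1766]
ee_rot: [1.0, -0.017, -0.0, 0.001]
ft_force: [-0.5, -0.1, -9.1]
width: 0.0318
t: 12.5
eef_pos: [0.4972, 0.2679, 0.1765]
ee_rot: [1.0, -0.017, -0.0, 0.001]
ft_force: [0.3, -1.4, -7.9]
width: 0.0317
[0.49720724 0.26790769 0.17653579]
```

View pics/w9.png

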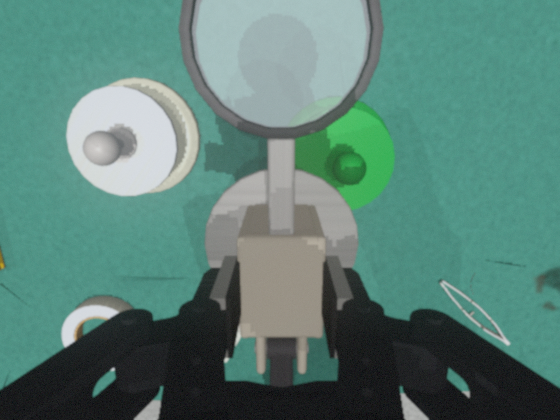

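View pics/w10.png

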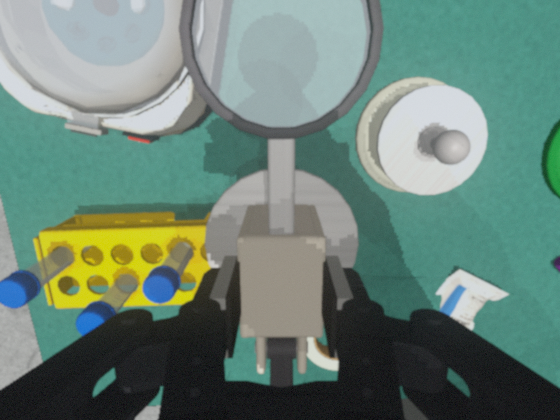

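The white stand's ball is at (101,148) in the left view and (452,147) in the right one. The flange spans columns 206–357 in both. Enlarging the balls and the held head.

Run:
```python
from h import *
p=cv2.imread("pics/w9.png");q=cv2.imread("pics/w10.png")
c=lambda p,u,v,w,h,s:cv2.resize(p[v-h:v+h,u-w:u+w],None,fx=s,fy=s,interpolation=cv2.INTER_CUBIC)
cv2.imwrite("pics/b9.png",np.hstack([c(p,101,148,25,25,8),c(q,452,147,25,25,8)]))
cv2.imwrite("pics/f9.png",c(p,281,250,90,90,4)[:,:])
```

```text
(no output)
```

View pics/b9.png

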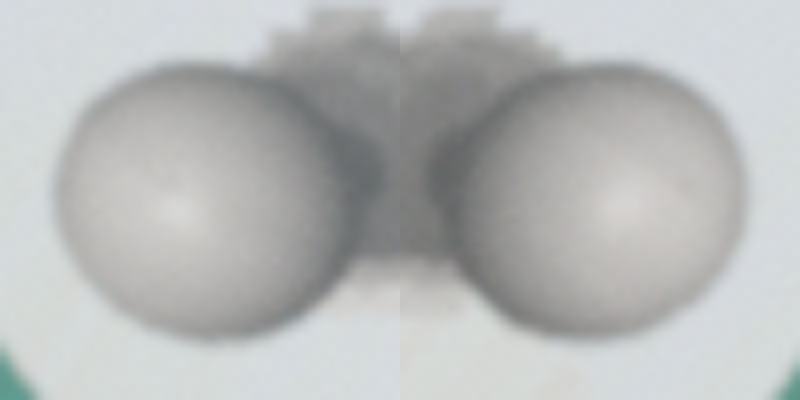

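View pics/f9.png

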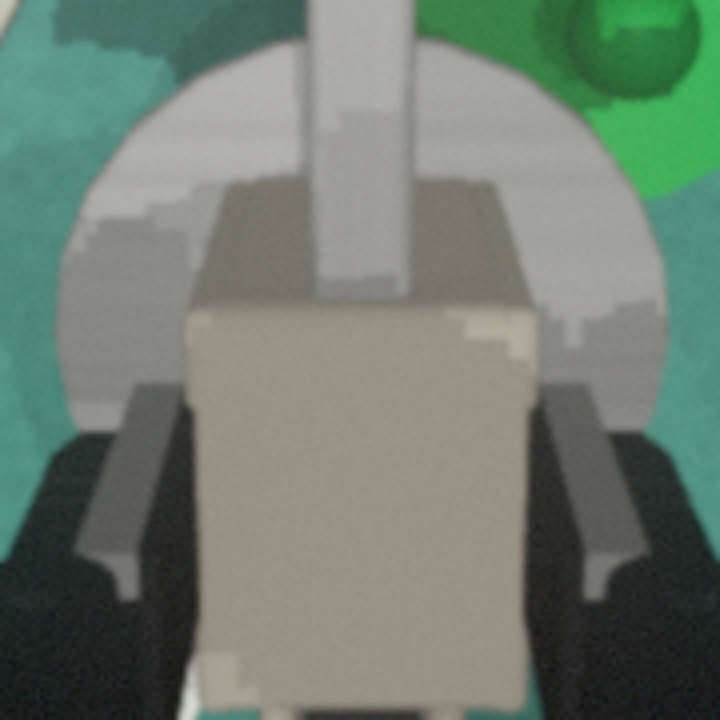

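```bash
cat > fit.py <<'E'
from h import *
from scipy.optimize import least_squares
from scipy.spatial.transform import Rotation as R
def proj(i,P):
    T=i["world_to_cam"];K=i["K"];c=(T[:3,:3]@P.T).T+T[:3,3];return np.c_[K[0,0]*c[:,0]/c[:,2]+K[0,2],K[1,1]*c[:,1]/c[:,2]+K[1,2]]
w9=ld("pics/w9.npz");w10=ld("pics/w10.npz")
def corr(i,u,v):
    K=i["K"];f=1-(12/250)**2
    return (i,K[0,2]+(u-K[0,2])*f,K[1,2]+(v-K[1,2])*f)
o=[corr(w9,101.06,147.7),corr(w10,451.7,146.7)]
ball,res=tri(o);print("ball world",ball,res)
Q=R.from_quat(w9["rot"]).as_matrix()
px=lambda x,y:np.array([191+(x+.5)/4-.5,160+(y+.5)/4-.5])
pts=np.array([[22,-17,53],[22,17,53],[-22,-17,53],[-22,17,53],[40,0,0]])/1e3
# tool y = head -y ; image right = tool +y = head -y
obs=np.array([px(537,309),px(185,309),px(527,711),px(200,711),px(361,36)])
def W(h):  # head frame-> tool
    a=h[3];Rz=R.from_euler("zyx",[h[3],h[4],0]).as_matrix()
    return lambda P:(Rz@np.diag([1.,-1,-1])@P.T).T+h[:3]
def f(h):
    M=W(h)
    P=M(pts)@Q.T+w9["eef"];r=(proj(w9,P)-obs).ravel()
    a=np.linspace(-1,1,60)
    L=M(np.c_[.04*np.sin(a),.04*np.cos(a),.005+0*a]);Rr=M(np.c_[.04*np.sin(a),-.04*np.cos(a),.005+0*a])
    ul=proj(w9,L@Q.T+w9["eef"])[:,0].min();ur=proj(w9,Rr@Q.T+w9["eef"])[:,0].max()
    return np.r_[r,ul-px(58,0)[0],ur-px(668,0)[0]]
for fixp in (1,0):
    g=(lambda h:f(np.r_[h,0])) if fixp else f
    s=least_squares(g,[0,0,.017,0]+([] if fixp else [0]));print("flange in tool mm, deg",s.x[:3]*1e3,np.degrees(s.x[3:]),np.abs(s.fun).max().round(2),s.fun.round(1))
E
python3 fit.py
```

```text
ball world [0.53255028 0.14911258 0.08544529] [np.float64(7.889822281951966e-05), np.float64(7.889822281957182e-05)]
flange in tool mm, deg [-2.69208095  1.08880306 22.57229945] [-0.26174672] 1.16 [ 0.5  0.8 -0.   1.1 -0.1 -0.7  0.1 -0.4 -0.  -1.2 -0.5 -0. ]
flange in tool mm, deg [-3.48914538  1.0885151  22.37951491] [-0.25869701 -1.13925409] 0.46 [ 0.4 -0.1  0.1  0.3  0.  -0.3 -0.1 -0.  -0.   0.2 -0.5 -0.1]
```

Run:
```python
from h import *
p=cv2.imread("pics/w7.png")
cv2.imwrite("pics/f7.png",cv2.resize(p[160:340,191:371],None,fx=4,fy=4,interpolation=cv2.INTER_CUBIC))
```

```text
(no output)
```

View pics/f7.png

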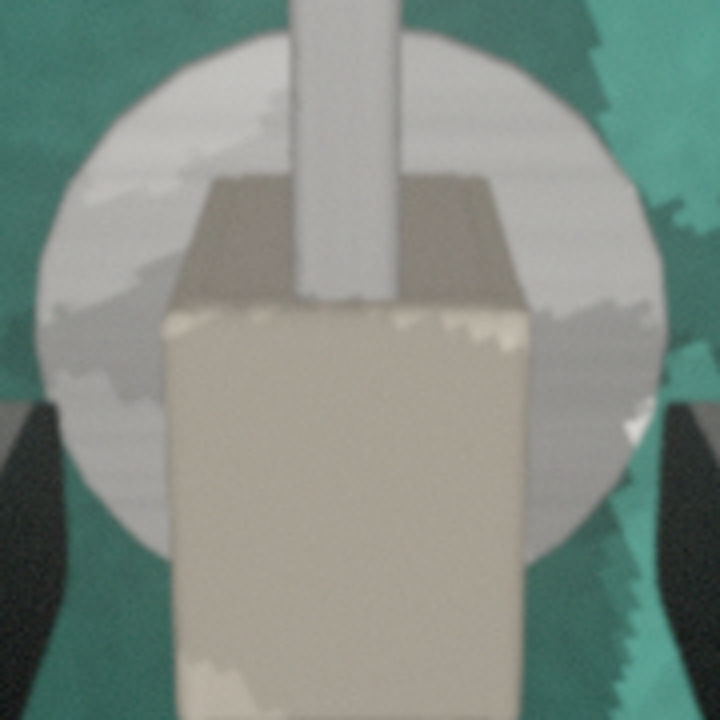

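```bash
cat >> fit.py <<'E'
print("w7")
C=(np.linalg.inv(w9["world_to_cam"]));C=np.vstack([np.c_[Q,w9["eef"]],[0,0,0,1]])
tc=np.linalg.inv(w9["world_to_cam"]@C) # cam in tool
C2=np.eye(4);C2[:3,:3]=R.from_quat([.979,-.206,0,0]).as_matrix();C2[:3,3]=[.5619,-.1885,.0156]
I7={"K":w9["K"],"world_to_cam":np.linalg.inv(C2@tc)}
obs7=np.array([px(528,308),px(163,308),px(521,718),px(180,718),px(350,28)])
def f7(h):
    M=W(h);tr=lambda P:P@C2[:3,:3].T+C2[:3,3]
    r=(proj(I7,tr(M(pts)))-obs7).ravel();a=np.linspace(-1,1,60)
    L=M(np.c_[.04*np.sin(a),.04*np.cos(a),.005+0*a]);Rr=M(np.c_[.04*np.sin(a),-.04*np.cos(a),.005+0*a])
    return np.r_[r,proj(I7,tr(L))[:,0].min()-px(36,0)[0],proj(I7,tr(Rr))[:,0].max()-px(666,0)[0]]
for fixp in (1,0):
    g=(lambda h:f7(np.r_[h,0])) if fixp else f7
    s=least_squares(g,[0,0,.017,0]+([] if fixp else [0]));print("flange in tool mm, deg",s.x[:3]*1e3,np.degrees(s.x[3:]),s.fun.round(1))
E
python3 fit.py
```

```text
ball world [0.53255028 0.14911258 0.08544529] [np.float64(7.889822281951966e-05), np.float64(7.889822281957182e-05)]
flange in tool mm, deg [-2.69208095  1.08880306 22.57229945] [-0.26174672] 1.16 [ 0.5  0.8 -0.   1.1 -0.1 -0.7  0.1 -0.4 -0.  -1.2 -0.5 -0. ]
flange in tool mm, deg [-3.48914538  1.0885151  22.37951491] [-0.25869701 -1.13925409] 0.46 [ 0.4 -0.1  0.1  0.3  0.  -0.3 -0.1 -0.  -0.   0.2 -0.5 -0.1]
w7
flange in tool mm, deg [-0.80602645 -0.32567166 18.31887116] [-0.31805761] [ 0.3  0.3  0.2  0.7 -0.8 -0.1  0.4  0.3 -0.2 -1.4  0.4 -0.4]
flange in tool mm, deg [-1.43488065 -0.3249063  18.18148396] [-0.32211188 -0.89199682] [ 0.3 -0.4  0.2  0.  -0.7  0.2  0.3  0.6 -0.2 -0.3  0.4 -0.5]
```

```bash
python3 -m crank '[[[0.005,0.01,0],0,0.03],[[0.0073,0.02,0],0,0.03],[[0.01,0.025,0],0,0.03],[[0.01,0.025,0],0,0.03],[[0.005,0.02,0],0,0.03],[[0.005,0.0155,0],0,0.03],[[0,0,0.01],0,0.03],[[0,0,0.01],0,0.03],[[0,0,0.008],0,0.03],[[0,0,0.004],0,0.03],[[0,0,0],0,0.03],[[0,0,0],0,0.03]]'
python3 - <<'E'
from h import *
s=robot.state();print(s["eef_pos"],s["ft_force"])
for n,u,v in(("side",274,270),("scene",203,240)):
    p,d=robot.grab_frame(n);cv2.imwrite("pics/%s11.png"%n,p[:,:,::-1]);crop(p[:,:,::-1],u,v,50,45,7,"pics/%s11c.png"%n)
s=robot.state();print(s["eef_pos"])
E
```

```text
t: 13.55
eef_pos: [0.5354, 0.1545, 0.1445]
ee_rot: [1.0, -0.015, -0.0, -0.0]
ft_force: [0.2, -0.7, -8.5]
width: 0.0321
[0.53543944 0.15454537 0.1445187 ] [ 0.22152729 -0.68230945 -8.51581626]
[0.5361061  0.15448865 0.14519301]
```

View pics/side11c.png

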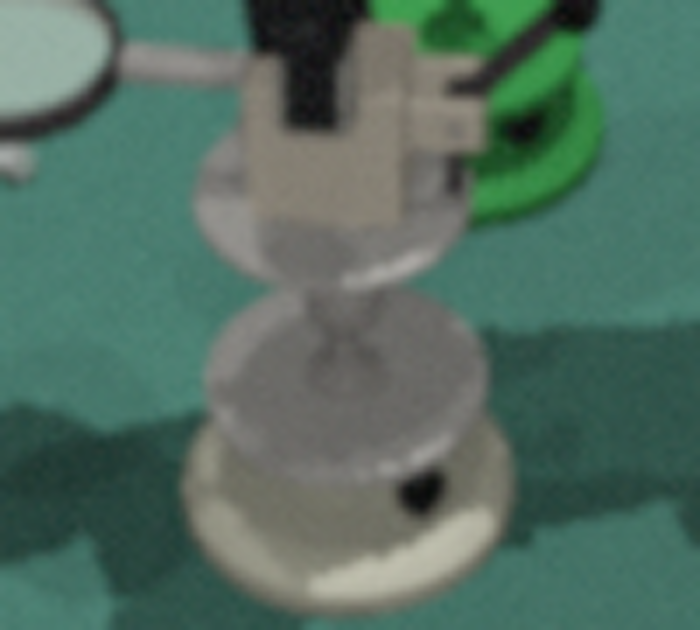

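View pics/scene11c.png

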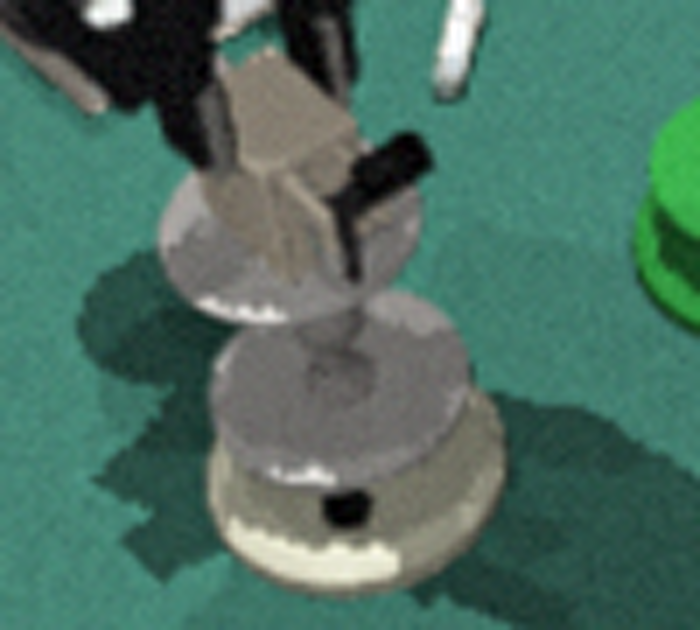

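```bash
cat > fit2.py <<'E'
from h import *
from scipy.optimize import least_squares
from fit import proj
a=robot.camera_info("scene");b=robot.camera_info("side")
t=np.linspace(0,2*np.pi,721)
def ext(i,c,r,th):
    P=np.vstack([np.c_[c[0]+r*np.cos(t),c[1]+r*np.sin(t),c[2]+z+0*t] for z in (0,th)]);q=proj(i,P);return np.array([q[:,0].min(),q[:,0].max(),q[:,1].max()])
def fitdisc(os,oa,r,th,x0):
    f=lambda c:np.r_[ext(b,c,r,th)-os,ext(a,c,r,th)-oa]
    s=least_squares(f,x0,x_scale=.001,diff_step=1e-4);return s.x,s.fun.round(2)
def sc(u0,v0,s,l,r,bt): return np.array([u0+(l+.5)/s-.5,u0+(r+.5)/s-.5,v0+(bt+.5)/s-.5])
E
python3 - <<'E' | grep -v tool
from fit2 import *
print("FL",fitdisc(sc(224,225,7,193,472,288),sc(153,195,7,160,422,323),.04,.005,[.535,.15,.125]))
print("PL",fitdisc(sc(224,225,7,205,490,480),sc(153,195,7,211,472,488),.042,-.004,[.532,.15,.052]))
print("PL0",fitdisc(sc(241,255,10,117,529,386),sc(170,222,10,129,501,421),.042,-.004,[.532,.15,.052]))
E
```

```text
ball world [0.53255028 0.14911258 0.08544529] [np.float64(7.889822281951966e-05), np.float64(7.889822281957182e-05)]
w7
FL (array([0.53331928, 0.15454195, 0.12820488]), array([-0.27,  0.24,  0.14, -0.42,  0.53, -0.12]))
PL (array([0.53079311, 0.15043395, 0.05467938]), array([ 0.19, -0.06,  0.22, -0.14,  0.15, -0.28]))
PL0 (array([0.53164612, 0.15058607, 0.05536088]), array([ 0.37, -0.36,  0.01, -0.2 ,  0.18, -0.02]))
```

Fitted disc centres: flange (0.5333,0.1545) vs plate (0.5312,0.1505). I'll correct and look again lower.

```bash
python3 -m crank '[[[-0.002,0.004,0.005],0,0.03],[[0,0,0.008],0,0.03],[[0,0,0.005],0,0.03],[[0,0,0],0,0.03],[[0,0,0],0,0.03],[[0,0,0],0,0.03]]'
python3 - <<'E'
from h import *
e=[]
for n,u,v in(("side",274,270),("scene",203,240)):
    e.append(robot.state()["eef_pos"])
    p,d=robot.grab_frame(n);cv2.imwrite("pics/%s12.png"%n,p[:,:,::-1]);crop(p[:,:,::-1],u,v,36,32,10,"pics/%s12c.png"%n)
e.append(robot.state()["eef_pos"]);print(np.array(e),robot.state()["ft_force"])
E
```

```text
t: 14.15
eef_pos: [0.5339, 0.15, 0.1269]
ee_rot: [1.0, -0.016, 0.0, -0.0]
ft_force: [-1.0, -0.4, -7.5]
width: 0.0318
[[0.53387632 0.15002583 0.12685129]
 [0.53398316 0.15010324 0.12700339]
 [0.53403777 0.15007539 0.12710285]] [ 0.41870999 -0.23950982 -8.07659946]
```

View pics/side12c.png

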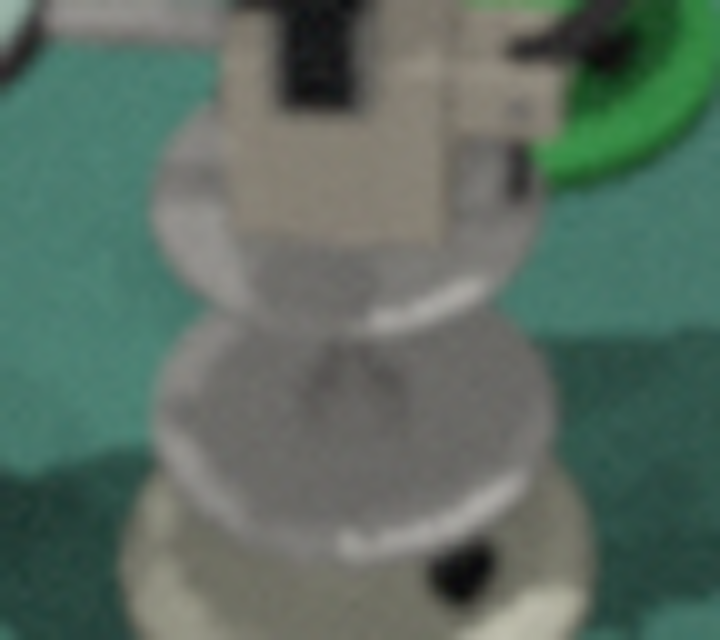

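View pics/scene12c.png

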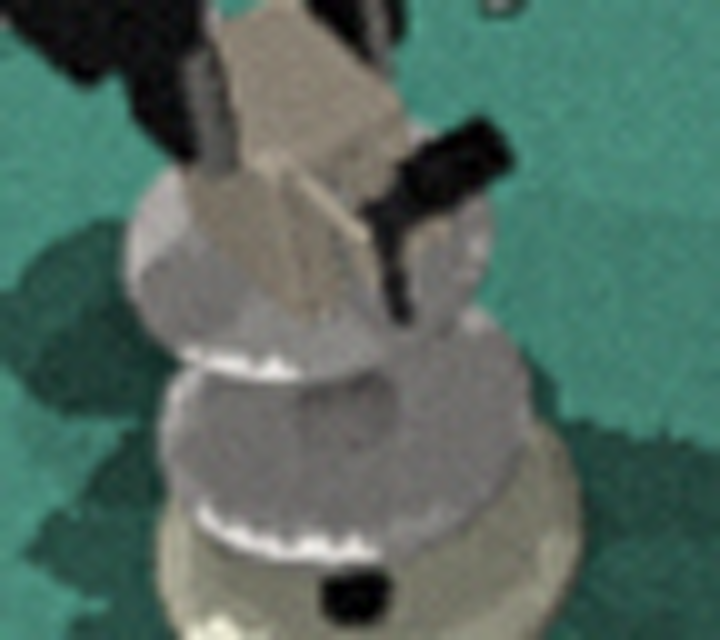

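```bash
python3 - <<'E' | grep -v tool
from fit2 import *
print("FL",fitdisc(sc(238,238,10,150,546,335),sc(167,208,10,125,491,380),.04,.005,[.535,.15,.125]))
print("PL",fitdisc(sc(238,238,10,153,555,556),sc(167,208,10,160,533,563),.042,-.004,[.532,.15,.052]))
E
```

```text
ball world [0.53255028 0.14911258 0.08544529] [np.float64(7.889822281951966e-05), np.float64(7.889822281957182e-05)]
w7
FL (array([0.53158177, 0.15049841, 0.1105564 ]), array([-0.16,  0.09,  0.05, -0.5 ,  0.6 , -0.01]))
PL (array([0.53146671, 0.150303  , 0.05484734]), array([-0.12,  0.14,  0.09, -0.11,  0.15, -0.1 ]))
```

Flange and plate centres now agree within 0.2 mm. Lowering carefully while watching forces.

```bash
python3 -m crank '[[[0,0,0.004],0,0.03],[[0,0,0.004],0,0.03],[[0,0,0.002],0,0.03],[[0,0,0],0,0.03]]' 80
python3 -m crank '[[[0,0,0.0015],0,0.03],[[0,0,0.0015],0,0.03],[[0,0,0],0,0.03]]'
```

```text
t: 14.58
eef_pos: [0.5331, 0.1497, 0.1162]
ee_rot: [1.0, -0.016, -0.001, 0.0]
ft_force: [-0.1, 0.2, -8.1]
width: 0.0317
t: 14.83
eef_pos: [0.5336, 0.1499, 0.1136]
ee_rot: [1.0, -0.016, -0.0, 0.0]
ft_force: [-1.0, 0.7, -8.7]
width: 0.0319
```

```bash
python3 -m crank '[[[0,0,0.0015],0,0.03],[[0,0,0.0015],0,0.03],[[0,0,0],0,0.03]]'
```

```text
t: 15.08
eef_pos: [0.5335, 0.1499, 0.1106]
ee_rot: [1.0, -0.016, -0.0, 0.0]
ft_force: [-0.5, -0.3, -7.8]
width: 0.0314
```

```bash
python3 -m crank '[[[0,0,0.0015],0,0.03],[[0,0,0.0015],0,0.03],[[0,0,0.001],0,0.03],[[0,0,0],0,0.03]]'; python3 -m crank '[[[0,0,0.001],0,0.03],[[0,0,0.001],0,0.03],[[0,0,0.001],0,0.03],[[0,0,0],0,0.03]]'
```

```text
t: 15.42
eef_pos: [0.5335, 0.1498, 0.1066]
ee_rot: [1.0, -0.016, -0.0, 0.0]
ft_force: [-0.1, 0.4, -9.6]
width: 0.0317
t: 15.75
eef_pos: [0.5336, 0.1498, 0.1037]
ee_rot: [1.0, -0.016, -0.0, 0.0]
ft_force: [-0.6, -0.9, -9.4]
width: 0.0313
```

```bash
python3 -m crank '[[[0,0,0.0015],0,0.03],[[0,0,0.0015],0,0.03],[[0,0,0.001],0,0.03],[[0,0,0],0,0.03]]'; python3 -m crank '[[[0,0,0.0015],0,0.03],[[0,0,0.0015],0,0.03],[[0,0,0.001],0,0.03],[[0,0,0],0,0.03]]'
python3 - <<'E'
from h import *
for n,u,v in(("side",274,270),("scene",203,240)):
    p,d=robot.grab_frame(n);crop(p[:,:,::-1],u,v,36,32,8,"pics/%s13c.png"%n)
E
```

```text
t: 16.08
eef_pos: [0.5335, 0.1498, 0.0996]
ee_rot: [1.0, -0.016, -0.0, 0.0]
ft_force: [0.1, -0.2, -9.1]
width: 0.0312
t: 16.42
eef_pos: [0.5335, 0.1498, 0.0956]
ee_rot: [1.0, -0.016, -0.0, 0.0]
ft_force: [0.4, 0.6, -9.1]
width: 0.0317
```

View pics/side13c.png

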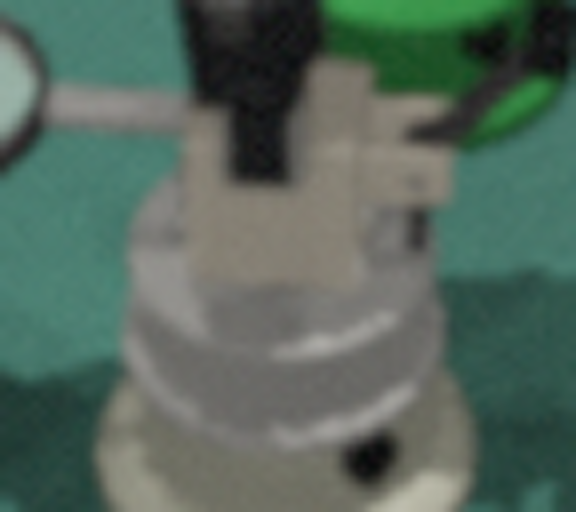

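View pics/scene13c.png

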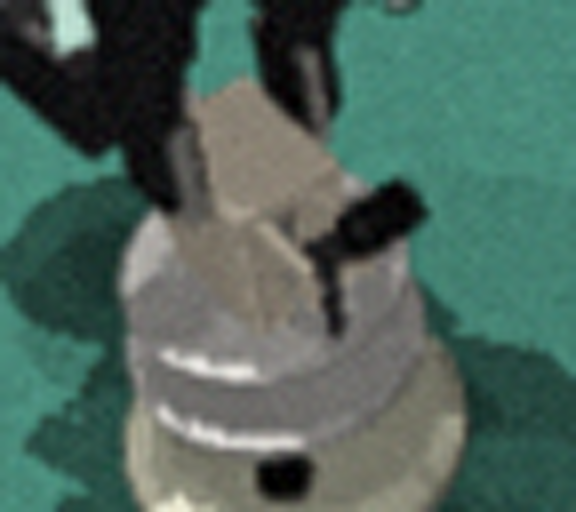

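Both views show the flange concentric over the plate, about 20 mm above it, with no side force. Continuing.

```bash
python3 -m crank '[[[0,0,0.0015],0,0.03],[[0,0,0.0015],0,0.03],[[0,0,0.001],0,0.03],[[0,0,0],0,0.03]]' 90; python3 -m crank '[[[0,0,0.001],0,0.03],[[0,0,0.001],0,0.03],[[0,0,0.001],0,0.03],[[0,0,0],0,0.03]]';python3 -m crank '[[[0,0,0.001],0,0.03],[[0,0,0.001],0,0.03],[[0,0,0],0,0.03]]'
```

```text
t: 16.85
eef_pos: [0.5335, 0.1498, 0.0916]
ee_rot: [1.0, -0.016, -0.0, 0.0]
ft_force: [-0.2, 0.2, -7.7]
width: 0.0315
t: 17.18
eef_pos: [0.5336, 0.1499, 0.0887]
ee_rot: [1.0, -0.016, -0.0, 0.0]
ft_force: [-0.1, -0.4, -7.6]
width: 0.0319
t: 17.43
eef_pos: [0.534, 0.1499, 0.0868]
ee_rot: [1.0, -0.016, 0.0, -0.0]
ft_force: [1.3, -0.7, -9.3]
width: 0.0316
```

```bash
for k in 1 2 3; do python3 -m crank '[[[0,0,0.001],0,0.03],[[0,0,0.001],0,0.03],[[0,0,0],0,0.03]]' | egrep 'eef_pos|force'; done
```

```text
eef_pos: [0.5348, 0.1501, 0.0851]
ft_force: [3.1, -0.9, -8.1]
eef_pos: [0.5351, 0.1502, 0.0836]
ft_force: [3.2, -0.1, -1.2]
eef_pos: [0.5351, 0.1502, 0.081]
ft_force: [5.2, 0.6, -5.7]
```

```bash
for k in 1 2 ; do python3 -m crank '[[[0,0,0.001],0,0.03],[[0,0,0.001],0,0.03],[[0,0,0],0,0.03]]' | egrep 'eef_pos|force'; done
```

```text
eef_pos: [0.5348, 0.1501, 0.0787]
ft_force: [7.1, 0.8, -5.4]
eef_pos: [0.5349, 0.1501, 0.0762]
ft_force: [7.8, 0.5, -11.9]
```

```bash
for k in 1 2 ; do python3 -m crank '[[[0,0,0.001],0,0.03],[[0,0,0],0,0.03]]' | egrep 'eef_pos|force'; done
```

```text
eef_pos: [0.5348, 0.1501, 0.0749]
ft_force: [8.0, -0.2, -14.3]
eef_pos: [0.5348, 0.15, 0.0741]
ft_force: [5.5, 0.3, -7.7]
```

It has snapped past (−14 N pulling down). Now to the hard stop.

```bash
for k in 1 2 ; do python3 -m crank '[[[0,0,0.001],0,0.03],[[0,0,0],0,0.03]]' | egrep 'eef_pos|force'; done
```

```text
eef_pos: [0.5347, 0.15, 0.0729]
ft_force: [8.9, 1.0, -16.4]
eef_pos: [0.5349, 0.15, 0.072]
ft_force: [8.7, 1.1, -12.3]
```

```bash
for k in 1 2 ; do python3 -m crank '[[[0,0,0.001],0,0.03],[[0,0,0],0,0.03]]' | egrep 'eef_pos|force'; done
```

```text
eef_pos: [0.535, 0.15, 0.0719]
ft_force: [5.6, 0.1, -3.9]
eef_pos: [0.535, 0.1499, 0.0718]
ft_force: [4.2, 0.0, 5.0]
```

Hard stop reached at TCP z 0.072, which matches the prediction. One more gentle press, then look.

```bash
python3 -m crank '[[[0,0,0.001],0,0.03],[[0,0,0],0,0.03],[[0,0,0],0,0.03]]'
python3 - <<'E'
from h import *
for n,u,v in(("side",274,270),("scene",203,240)):
    p,d=robot.grab_frame(n);crop(p[:,:,::-1],u,v,36,32,8,"pics/%s14c.png"%n)
E
```

```text
t: 19.93
eef_pos: [0.535, 0.15, 0.0718]
ee_rot: [1.0, -0.016, 0.002, -0.0]
ft_force: [2.6, -1.8, 14.0]
width: 0.0316
```

View pics/side14c.png

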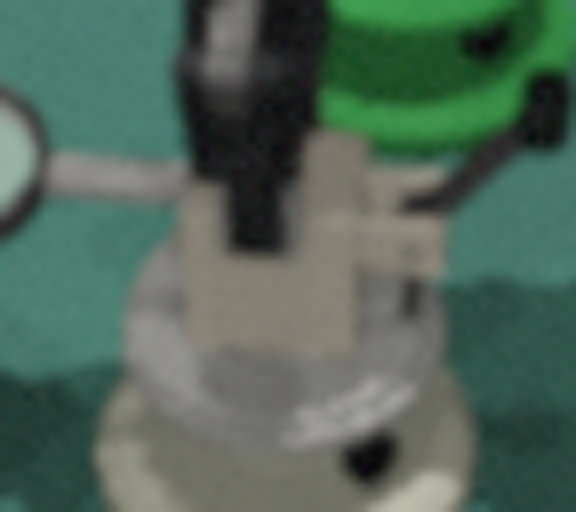

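View pics/scene14c.png

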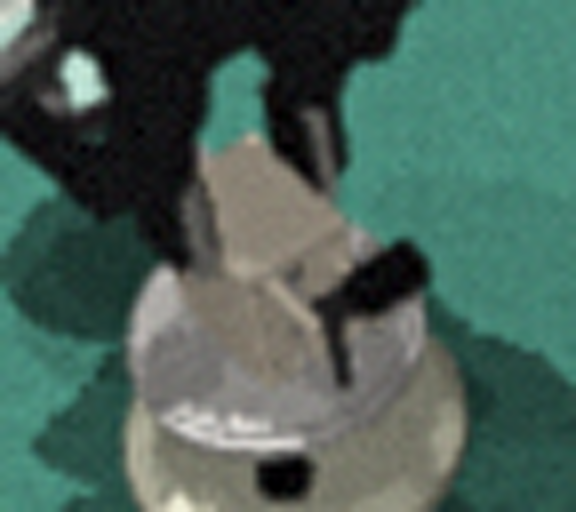

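Flush in both views: no visible gap, flange concentric. Relax, release, rise.

```bash
python3 -m crank '[[[0,0,-0.0015],0,0.03],[[0,0,-0.0015],0,0.03],[[0,0,0],0,0.034],[[0,0,0],0,0.04],[[0,0,0],0,0.046],[[0,0,0],0,0.052],[[0,0,0],0,0.056],[[0,0,0],0,0.056]]' 20
python3 -m crank '[[[0,0,-0.01],0,0.056],[[0,0,-0.02],0,0.056],[[0,0,-0.03],0,0.056],[[0,0,-0.03],0,0.056],[[0,0,-0.02],0,0.056],[[-0.01,0,-0.01],0,0.05],[[-0.02,0,0],0,0.05],[[-0.02,0,0],0,0.05],[[-0.018,0,0],0,0.05],[[0,0,0],0,0.05],[[0,0,0],0,0.05]]'
python3 - <<'E'
from h import *
s=robot.state();print(s["eef_pos"],s["ft_force"])
i=robot.camera_info("wrist");p,d=robot.grab_frame("wrist");cv2.imwrite("pics/w15.png",p[:,:,::-1])
np.savez("pics/w15.npz",K=i["K"],world_to_cam=i["world_to_cam"],d=d,eef=s["eef_pos"],rot=s["ee_rot"])
E
```

```text
t: 20.7
eef_pos: [0.533, 0.1498, 0.0728]
ee_rot: [1.0, -0.016, -0.001, 0.0]
ft_force: [0.8, -0.2, 0.3]
width: 0.0557
t: 21.62
eef_pos: [0.4653, 0.1521, 0.1937]
ee_rot: [1.0, -0.015, 0.0, -0.0]
ft_force: [0.7, -0.6, 0.3]
width: 0.0498
[0.46528401 0.15213422 0.19369478] [ 0.73935124 -0.56776469  0.32831242]
```

View pics/w15.png

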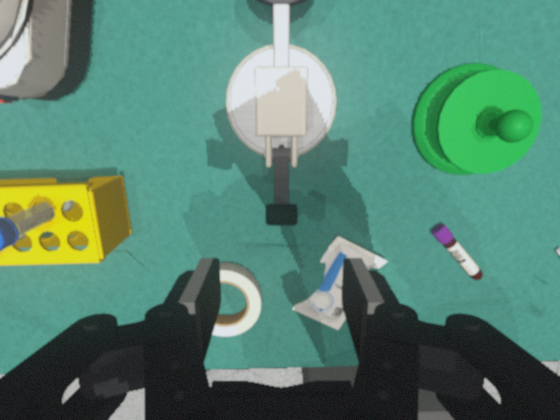

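The magnifier stays mounted: flange at (281,98) covering the plate, knob raised at (281,214).

Run:
```python
from h import *
from scipy.spatial.transform import Rotation as R
i=ld("pics/w15.npz");Q=R.from_quat(i["rot"]).as_matrix()
for n,u,v,z in(("knob",281.5,214,.134),("head",281,100,.108)):
    P=atz(i,u,v,z);print(n,P,Q.T@(P-i["eef"]))
d=i["d"];print(dep(i,281,214,np.median(d[211:217,276:287])),dep(i,281,100,np.median(d[95:105,275:287])))
```

```text
knob [0.46652604 0.1507438  0.134     ] [0.00125742 0.00135776 0.05969521]
head [0.53540658 0.14898263 0.108     ] [0.07014791 0.00100581 0.08572609]
[0.46796085 0.15102015 0.13865921] [0.53540635 0.14898055 0.10578512]
```

```bash
python3 -m crank '[[[-0.001,0.0005,0.015],0,0.045],[[0,0,0.02],0,0.045],[[0,0,0.02],0,0.045],[[0,0,0.012],0,0.04],[[0,0,0.0075],0,0.035],[[0,0,0],0,0.03],[[0,0,0],0,0.028]]'
python3 - <<'E'
from h import *
p,d=robot.grab_frame("wrist");cv2.imwrite("pics/w16.png",p[:,:,::-1])
E
```

```text
t: 22.25
eef_pos: [0.4655, 0.1516, 0.1184]
ee_rot: [1.0, -0.016, 0.0, 0.0]
ft_force: [0.3, -0.2, 0.8]
width: 0.0277
```

View pics/w16.png

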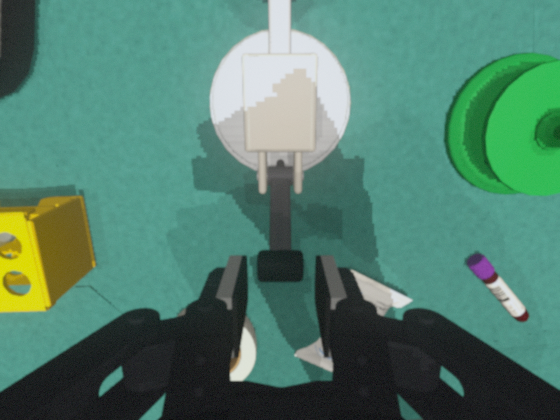

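Knob at (280,265), centred between the pads. Pinch, then drive it down the arc.

```bash
python3 -m crank '[[[0,0,0],0,0.022],[[0,0,0],0,0.018],[[0,0,0],0,0.015],[[0,0,0],0,0.015],[[0,0,0],0,0.015]]' 25
python3 -m crank '[[[-0.0022,0,0.0019],0,0.015],[[-0.0021,0,0.002],0,0.015],[[-0.002,0,0.0021],0,0.015],[[-0.0019,0,0.0022],0,0.015],[[-0.0018,0,0.0023],0,0.015],[[-0.0016,0,0.0024],0,0.015],[[-0.0015,0,0.0025],0,0.015],[[-0.0014,0,0.0026],0,0.015]]'
python3 -m crank '[[[-0.0012,0,0.0027],0,0.015],[[-0.001,0,0.0027],0,0.015],[[-0.0009,0,0.0028],0,0.015],[[-0.0007,0,0.0028],0,0.015],[[-0.0006,0,0.0029],0,0.015],[[-0.0004,0,0.0029],0,0.015]]'
```

```text
t: 22.72
eef_pos: [0.4649, 0.1516, 0.1187]
ee_rot: [1.0, -0.016, 0.0, -0.0]
ft_force: [-0.4, -0.0, -0.3]
width: 0.0151
t: 23.38
eef_pos: [0.45, 0.1521, 0.1001]
ee_rot: [1.0, -0.016, -0.0, 0.0]
ft_force: [0.0, 0.5, 3.7]
width: 0.0154
t: 23.88
eef_pos: [0.4454, 0.1522, 0.0833]
ee_rot: [1.0, -0.016, 0.0, 0.0]
ft_force: [0.1, -0.4, 2.4]
width: 0.015
```

Width reads 0.015, less than before; I'll look.

Run:
```python
from h import *
p,d=robot.grab_frame("wrist");cv2.imwrite("pics/w17.png",p[:,:,::-1])
p,d=robot.grab_frame("side");crop(p[:,:,::-1],285,265,50,40,7,"pics/side17c.png")
```

```text
(no output)
```

View pics/w17.png

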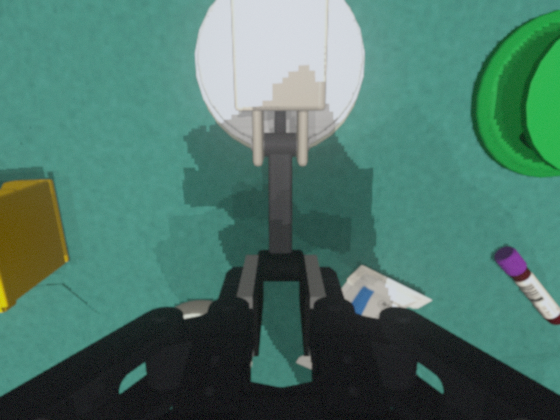

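View pics/side17c.png

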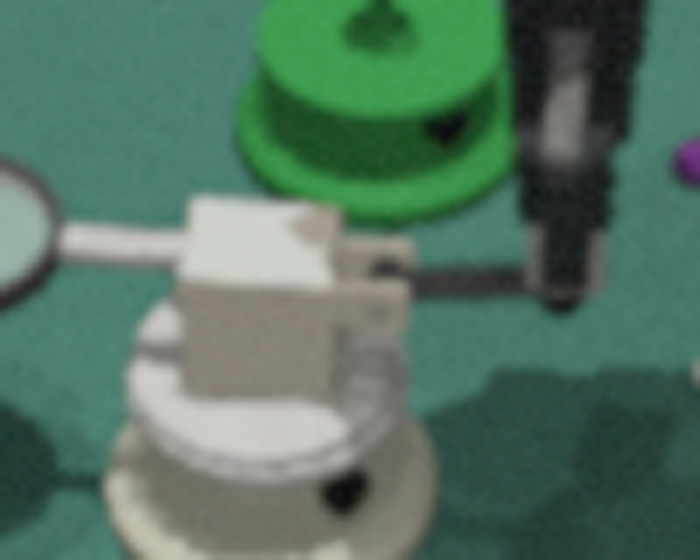

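The knob is held at (281,265) and the handle nearly level. Finishing the press.

```bash
python3 -m crank '[[[-0.0003,0,0.0027],0,0.015],[[-0.0001,0,0.0025],0,0.015],[[0,0,0],0,0.015]]'; python3 -m crank '[[[0,0,0.001],0,0.015],[[0,0,0.001],0,0.015],[[0,0,0],0,0.015]]'; python3 -m crank '[[[0,0,0.001],0,0.015],[[0,0,0],0,0.015],[[0,0,0],0,0.015]]'
```

```text
t: 24.23
eef_pos: [0.445, 0.1521, 0.078]
ee_rot: [1.0, -0.016, -0.0, 0.0]
ft_force: [0.5, 1.5, 1.8]
width: 0.015
t: 24.48
eef_pos: [0.4451, 0.1521, 0.0763]
ee_rot: [1.0, -0.016, 0.0, 0.0]
ft_force: [0.5, -0.1, 1.3]
width: 0.0152
t: 24.73
eef_pos: [0.4452, 0.1521, 0.0755]
ee_rot: [1.0, -0.016, 0.0, 0.0]
ft_force: [0.2, -0.8, 4.0]
width: 0.0147
```

```bash
python3 -m crank '[[[0,0,0.001],0,0.015],[[0,0,0.001],0,0.015],[[0,0,0],0,0.015]]'; python3 -m crank '[[[0,0,0.001],0,0.015],[[0,0,0.001],0,0.015],[[0,0,0],0,0.015]]'
python3 - <<'E'
from h import *
p,d=robot.grab_frame("wrist");cv2.imwrite("pics/w18.png",p[:,:,::-1])
p,d=robot.grab_frame("side");crop(p[:,:,::-1],285,265,50,40,7,"pics/side18c.png")
E
```

```text
t: 24.98
eef_pos: [0.4456, 0.1525, 0.074]
ee_rot: [1.0, -0.016, 0.001, -0.0]
ft_force: [-0.4, 1.0, 11.3]
width: 0.0151
t: 25.23
eef_pos: [0.4458, 0.1522, 0.0725]
ee_rot: [1.0, -0.016, 0.001, -0.0]
ft_force: [-1.3, -0.8, 16.1]
width: 0.0149
```

View pics/side18c.png

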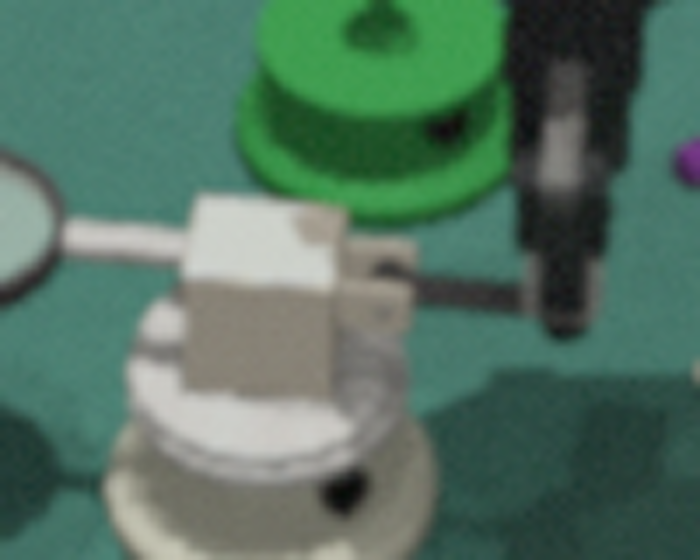

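View pics/w18.png

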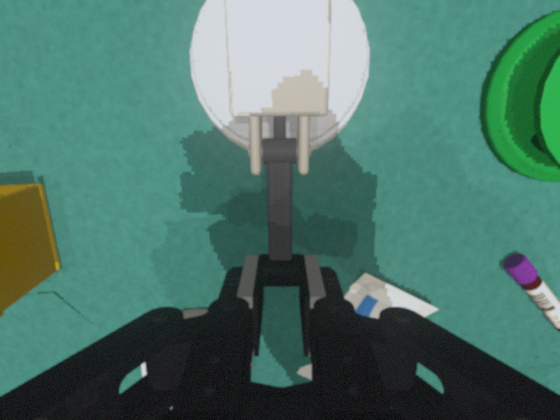

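Firm stop at 16 N, well past the 3 N needed. Releasing and backing off, then checking.

```bash
python3 -m crank '[[[0,0,-0.0015],0,0.015],[[0,0,-0.0015],0,0.015],[[0,0,-0.001],0,0.015],[[0,0,0],0,0.024],[[0,0,0],0,0.03],[[0,0,0],0,0.036],[[0,0,0],0,0.036]]'
python3 -m crank '[[[0,0,-0.01],0,0.04],[[0,0,-0.02],0,0.04],[[0,0,-0.03],0,0.04],[[0,0,-0.03],0,0.04],[[-0.02,0,-0.02],0,0.04],[[-0.02,0,-0.01],0,0.04],[[0,0,0],0,0.04],[[0,0,0],0,0.04]]'
python3 - <<'E'
from h import *
s=robot.state()
i=robot.camera_info("wrist");p,d=robot.grab_frame("wrist");cv2.imwrite("pics/w19.png",p[:,:,::-1])
np.savez("pics/w19.npz",K=i["K"],world_to_cam=i["world_to_cam"],d=d,eef=s["eef_pos"],rot=s["ee_rot"])
p,d=robot.grab_frame("side");crop(p[:,:,::-1],275,265,50,40,7,"pics/side19c.png")
p,d=robot.grab_frame("scene");crop(p[:,:,::-1],203,240,50,40,7,"pics/scene19c.png");cv2.imwrite("pics/scene19.png",p[:,:,::-1])
E
```

```text
t: 25.92
eef_pos: [0.4447, 0.1521, 0.0751]
ee_rot: [1.0, -0.016, -0.0, 0.0]
ft_force: [0.1, 0.2, 0.2]
width: 0.036
t: 26.58
eef_pos: [0.4045, 0.1536, 0.1958]
ee_rot: [1.0, -0.015, 0.0, -0.0]
ft_force: [0.6, -0.1, 0.6]
width: 0.0399
```

View pics/side19c.png

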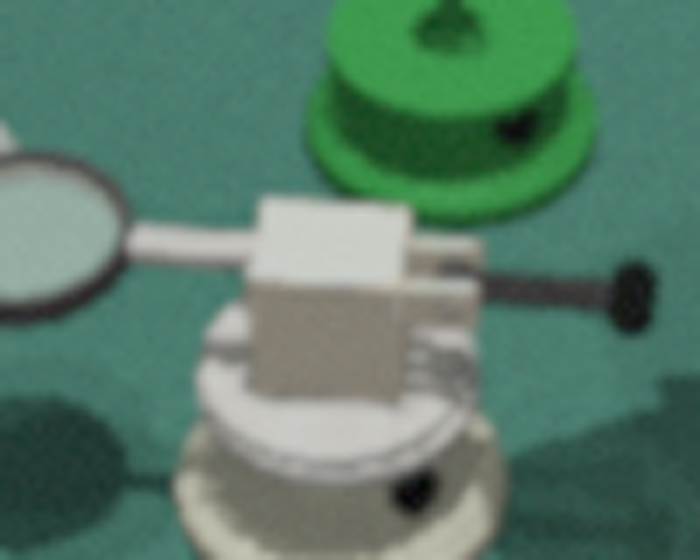

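View pics/scene19c.png

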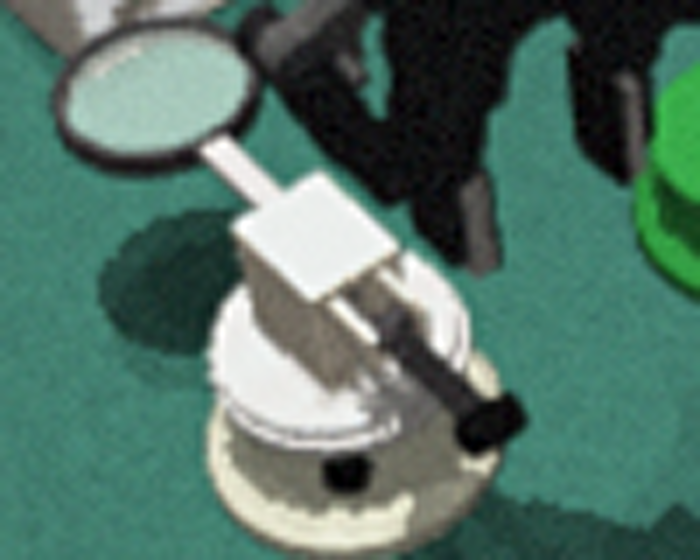

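View pics/w19.png

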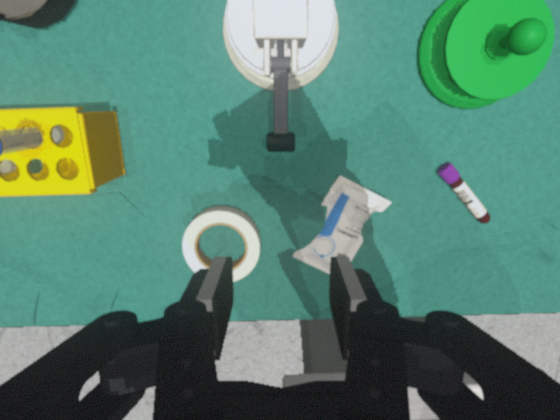

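```bash
python3 - <<'E'
from h import *
a=robot.camera_info("scene");b=robot.camera_info("side");w=ld("pics/w19.npz")
f=lambda i,u0,v0,x,y,s=7:(i,u0+(x+.5)/s-.5,v0+(y+.5)/s-.5)
print("knob",tri([f(a,153,200,491,422),f(b,225,225,632,297)]), "exp z",.0548+.039)
print("lens",tri([f(a,153,200,160,95),f(b,225,225,45,238)])) if 0 else None
print("headtop",tri([f(a,153,200,316,237),f(b,225,225,332,239)]),"exp z",.0548+.053)
print("rel wrist knob",atz(w,281,142,.094))
i=a
E
cat > /dev/null; python3 - <<'E' | grep -v tool
import sys; sys.path.insert(0,'.')
import os; os.chdir('.')
from fit2 import *
print("FL",fitdisc(sc(225,225,7,196,478,473),sc(153,200,7,210,470,438),.04,.005,[.532,.15,.055]))
E
```

```text
knob (array([0.4454142 , 0.15279921, 0.09200159]), [np.float64(4.204140979033459e-05), np.float64(4.2041409790163336e-05)]) exp z 0.0938
headtop (array([0.5318289 , 0.15102511, 0.1057421 ]), [np.float64(0.0011715959408368777), np.float64(0.001171595940836949)]) exp z 0.1078
rel wrist knob [0.44613496 0.15125874 0.094     ]
ball world [0.53255028 0.14911258 0.08544529] [np.float64(7.889822281951966e-05), np.float64(7.889822281957182e-05)]
w7
FL (array([0.53193044, 0.15011654, 0.05248803]), array([ 0.86, -0.84, -0.27,  0.52, -0.73,  0.25]))
```

View pics/scene19.png

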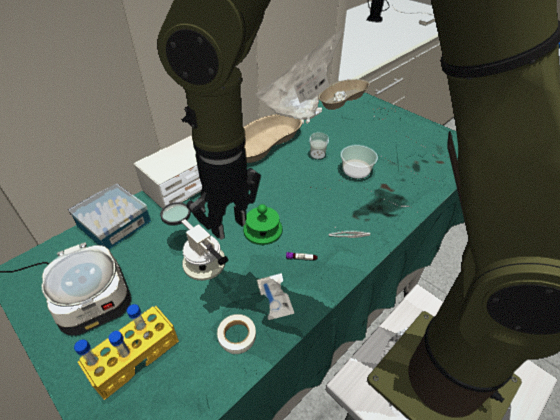

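Knob is 13.7 mm below head top (14 expected when fully down), and the flange sits on the plate. The other things have not moved and the gripper is clear. Handing in.

```bash
python3 -c "
from cell import robot
print(robot.state()['t'],robot.hand_in())"
```

```text
the job is handed in; nothing more can be done
26.7333 None
```

The magnifier is mounted on the white stand and locked, and I handed the job in at 26.7 s. I raised the handle to its stop, gripped the head and lowered it over the ball. It snapped past the jaw at about 5 mm and reached the hard stop, where I pressed with about 22 N. I then let go and pressed the handle down until it stopped firmly.

**Last checks:**
- **Seating:** the flange looks flush and concentric on the plate in both outside views. Its fitted centre is (0.532, 0.150), within about 1 mm of the plate's.
- **Lock:** the knob is 13.7 mm below the head top, against 14 mm expected when fully down, so the handle is at 0 within about 0.04 rad.
- **Surroundings:** the other things look undisturbed in the final scene picture, and the gripper was clear with no contact force.

**What disagreed:**
- **Wrist camera:** it was up to 4 mm off the scene and side cameras in x and seemed tilted by about 1°. I aligned the flange over the ball with the scene and side cameras instead.
- **Final flange fit:** the fit put the flange 2 mm below the earlier plate height, which is within measurement error.
- **Handle press:** the final press reached 16 N at the knob, more than the 3 N needed. The head may have rocked very slightly under it, but it looked flush again after I let go.

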